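# Pry open the vise's dust cover and thumb the jaw onto the brass plaque

## Task

Use the flat scraper to pry the orange snap cover open at its notch and swing it right back so that it stays open, then lay the scraper down on the table. With a fingertip, roll the thumbwheel that was under the cover until the vise has the brass plaque snug between its two jaws, flat on its bed, and let go. Leave the brass bowl and the dark whetstone where they are.

Things in the scene. Friction and masses are not known exactly. Their poses are not given: they have to be found in the camera images.
- vise: Green engraver's vise, fixed: base 140 x 250 x 14 mm (x, y, z), origin at the centre of its underside; x points from the cover's notch to its hinge, y to the stop jaw, z up. Positions below are in this frame, in mm. Wheel housing: block 84 (x) x 66 (y), centred at x 0, y -75, top at z 60. Steel bed of the plaque: top at z 20.
- notch (a point): Pry notch of the orange cover when shut: centre of the opening in the cover's near (-x) wall, at (-38, -75, 64.5), on its outer face. Opening 26 wide (y), 9 high (z 60 to 69), wall 3 thick. The blade enters level along +x and may go 13 mm in before it nears the wheel. The point is fixed to the vise and does not move with the cover.
- cover_hinge (a point): Hinge line of the cover (along y), at (38, -75, 60).
- cover (a joint): Angle of the orange snap cover (shell 76 x 60 x 18 mm, 60 g, open below, walls 3), rad: 0 shut, 1.95 fully back. A spring catch holds it: 3 to 8 N up at the notch frees it within 0.2 rad. Then it swings freely: below about 1.2 it falls shut, beyond 1.3 it falls open and stays. The notch's edge runs on an arc of radius 76 about the hinge, up and to +x: move the blade forward with it.
- wheel (a joint): Thumbwheel angle, rad, 0 at the start, up to 4. Brass, radius 28, 26 wide mm, axis along y at (0, -75, 42); its rim stands 10 mm out of the housing. It grows as the rim's top moves to -x, which closes the jaw. It takes 1 to 4 N at the rim and stays where left; shut fingertips pressed on it with 5 to 15 N drag it by friction in strokes of 20 mm; it stalls once the plaque is held.
- wheel_crown (a point): Topmost point of the thumbwheel's rim, at (0, -75, 70); fixed to the vise.
- jaw (a joint): Travel of the moving jaw, m, 0 at the start, growing to +y, towards the plaque; driven by the wheel (0.008 x wheel angle). Steel block 90 x 16 x 36 mm.
- jaw_face (a point): Centre of the clamping face of the moving jaw (looks to +y), half-way up at z 38.5.
- stop_face (a point): Centre of the clamping face of the dark stop jaw (looks to -y), z 38.5; locked where it stands, at a different place each time. The two faces start 80 to 88 mm apart.
- plaque_center (a point): Centre of the loose brass plaque, 100 (x) x 70 (y) x 14 mm, 0.8 kg, lying flat on the bed between the jaws with some slack; it slides on the bed when the jaw pushes it.
- scraper_grip (a point): Grip point of the loose scraper, half-way up its dark wooden handle. Handle 110 long x 22 wide x 26 high mm, lying on the table; this point is 40 mm behind the handle's front end and 13 mm over the table. The axes are the scraper's: x towards the blade tip, y across, z up.
- scraper_tip (a point): Tip of the scraper's flat steel blade (80 long, 14 wide, 3 thick mm), 120 mm ahead of the grip point on the handle's middle line, 13 mm over the table.
- brass_bowl: Brass bowl, 120 mm across, 50 mm high; bystander.
- whetstone: Dark whetstone, 70 x 160 x 25 mm, lying; bystander.
- bar (a point): Centre of the wooden hand-rest bar that crosses over the wheel: x 8 to 22, y -125 to -20, z 144 to 156, on one post (16 x 12) at x 30, y -119, outside the cover. An upright gripper over the wheel strikes it: lean it 35 to 45 degrees back to -x (fingertips pointing down and to +x). The swinging cover clears it.
Mind the look-alikes: they are no part of the job. There is more than one size of the part that bears scraper_grip; the job needs the largest.

How it is judged:
By the outcome, as a careful person would: the job done as asked, in the order asked, and still so for the second after the job is handed in, with the robot touching nothing.
It also fails if it takes over 72 s, if anything falls off the work surface, if the arm or the gripper's body presses on something with over 40 N, if the wrist force passes 120 N, or if a joint passes its speed limit or range.

## Robot

A 7-joint arm with a two-finger parallel gripper is mounted at the origin on the work surface. World frame = base frame: x ahead of the robot, y to its left, z up, the work surface at z = 0. Lengths are in m, angles in rad, forces in N, time in s.
With the tool pointing down it reaches from about 0.35 to 0.9 m from the base axis. Payload 8.1 kg.
Tool frame: the origin (TCP) lies at the very end of the fingers, on their centre line; the grasp point (between the pads) lies 19 mm behind it; z points along the fingers, y is the line along which they close (so a half turn about z gives the same grasp; the last joint's range is limited). The gripper opens to 92 mm and grips with 3 to 60 N. Pads are 19 mm wide; open, the fingers measure 130 mm over their backs; the gripper's body (75 mm by 190 mm) begins 47 mm behind the grasp point.
Start: joints at [-1.403, 0.434, 0.025, 1.573, -0.012, 1.134, -0.075], TCP at [0.167, 0.602, 0.203] pointing down, gripper open.
Joint ranges: [-2.62, 2.62], [-0.44, 2.09], [-1.27, 1.32], [0.08, 2.57], [-1.32, 4.46], [0.12, 2], [-2.74, 2.74]. Speed limits (rad/s): [2.22, 2.22, 3.01, 3.01, 3.14, 3.14, 3.14].

## Interface

Orientations are given as a rotation vector (axis times angle).
In Python, from cell import arm gives the robot as it stands.
- The arm moves only by the tool jog_arm, never from a script. Its argument "rows" is a list of rows, each a list of 3 entries, a list of its own where there are three numbers: the shift along the world's x, y, z in cm, then the turn, a rotation vector about the world's x, y, z in degrees, then the opening, from 0 (shut) to 1 (fully open). A call has 1 to 8 rows; each row is the pose to reach, as a shift and turn from the pose commanded when the call began; what a row does not reach only later rows make up. A row lasts 1/8 s, in which the tool goes at most 62.5 mm and 10.7 degrees, less where a joint would pass 70% of its speed; a pose out of reach is approached as far as the arm can. A call with a gripper value outside its range is refused whole. The fingers move at their own pace and stop on an object; "newtons" is the grip in N (left out, the last holds). Time passes only in rows, so rows that repeat a pose let the fingers close. It gives the time, the measured TCP pose, the force, the opening and the grip force at its end, in the units of the state.
- arm.observe(): the state, without advancing time (a new reading comes with each control period).
- arm.get_image(name): name is "side" or "top" or "wrist"; returns a dict with "img" (420x560x3 uint8, red, green, blue), "depth" (420x560 float32, m along the optical axis (not along the pixel's ray), 0 where there is no reading), "fx", "fy", "cx", "cy" (pixels), "dist_coeffs" ([k1, k2, p1, p2, k3] as OpenCV has them; the pictures are not rectified), "rvec" (rotation vector, rad) and "tvec" (3), from world to camera coordinates, as OpenCV has them; the wrist camera has in their place "mount" (4x4, takes a point from camera to tool coordinates, whose origin is the TCP and whose axes are the flange's). Camera axes: x right, y down, z forward; pixel columns grow to the right and rows downward; lengths in m; the calibration is good to about 2 mm. A picture is of the moment at which its call begins: read the wrist's pose just before it.
- arm.sign_off(): hands the job in; it is judged then, once.
The state is a dict: "clock": time; "joints": joint angles; "dq": joint speeds; "joint_efforts": joint torques, N m; "position": TCP position; "ee_rot": TCP orientation; "force": force on the tool from outside, world axes, zero at the start; "ft_torque": the same for the moment, N m; "width": opening from 0.0 (shut) to 1.0 (fully open); "gripper_force": force on a finger pad.
Only numpy, scipy, OpenCV 4.12 (cv2) and the standard library are available. Lean on these libraries where they do the work, as an engineer would, in place of code of your own. Each camera call takes 0.05 s, during which the arm holds its last target. There are 200 camera calls.

## Working session

There is one attempt and no reset: what is moved stays moved. The work goes in short steps, Python scripts to look and compute and a tool call to move; the robot and the scene stay as the last step left them, time stands still between calls to the robot, and variables do not carry over. Pictures are saved under pics/ and viewed, at most 10 in all, crops included, and the job is handed in when it is done.

Besides the shell and the picture viewer there is one more tool, called as name([rows], argument=value, ...), one row to a line, values as JSON. jog_arm: Moves the arm, as the interface text tells. Its arguments: {"type":"object","properties":{"rows":{"type":"array","items":{"type":"array"}},"newtons":{"type":"number"}},"required":["rows"]}

```bash
ls; mkdir -p pics; cat > h.py <<'E'
import numpy as np, cv2, pickle
from cell import arm
from scipy.spatial.transform import Rotation as R
def cap(name):
    s=arm.observe(); d=arm.get_image(name); d['state']=s
    if 'mount' in d:
        T=np.eye(4);T[:3,:3]=R.from_rotvec(s['ee_rot']).as_matrix();T[:3,3]=s['position']
        d['c2w']=T@np.array(d['mount'])
    else:
        T=np.eye(4);T[:3,:3]=cv2.Rodrigues(np.array(d['rvec'],float))[0];T[:3,3]=np.ravel(d['tvec']);d['c2w']=np.linalg.inv(T)
    d['K']=np.array([[d['fx'],0,d['cx']],[0,d['fy'],d['cy']],[0,0,1]])
    return d
def save(d,fn): cv2.imwrite(fn,d['img'][:,:,::-1])
def keep(d,n): pickle.dump(d,open(n+'.pkl','wb'))
def load(n): return pickle.load(open(n+'.pkl','rb'))
def rays(d,uv):
    p=cv2.undistortPoints(np.array(uv,float).reshape(-1,1,2),d['K'],np.array(d['dist_coeffs'],float)).reshape(-1,2)
    return np.c_[p,np.ones(len(p))]
def onplane(d,uv,z):
    r=rays(d,uv)@d['c2w'][:3,:3].T; o=d['c2w'][:3,3]
    return o+r*((z-o[2])/r[:,2])[:,None]
def cloud(d):
    h,w=d['depth'].shape
    u,v=np.meshgrid(np.arange(w),np.arange(h))
    r=rays(d,np.c_[u.ravel(),v.ravel()])*d['depth'].reshape(-1,1)
    return (r@d['c2w'][:3,:3].T+d['c2w'][:3,3]).reshape(h,w,3)
E
python3 - <<'E'
from h import *
for n in('top','side'):
    d=cap(n);keep(d,n);save(d,f'pics/{n}0.png');print(n,d['c2w'].round(3).tolist(),d['fx'])
print(arm.observe())
E
```

```text
pics
top [[0.003, -0.998, 0.07, 0.466], [-1.0, -0.0, 0.03, -0.041], [-0.03, -0.07, -0.997, 1.242], [0.0, 0.0, 0.0, 1.0]] 439.40408049745105
side [[0.856, -0.327, 0.401, 0.018], [-0.517, -0.561, 0.647, -0.911], [0.013, -0.761, -0.649, 1.0], [0.0, 0.0, 0.0, 1.0]] 503.221819138103
{'clock': 0.1, 'joints': array([-1.40261074,  0.43512328,  0.02496692,  1.57400718, -0.01161885,
        1.13401499, -0.07513701]), 'dq': array([-0.00063956, -0.00053972,  0.00048378, -0.00138456, -0.0008227 ,
        0.00079332,  0.00064124]), 'joint_efforts': array([ 4.75161840e-03, -6.69133401e+01,  9.88886990e-01, -3.15142894e+01,
       -6.04660087e-02,  3.73913522e-02,  6.16657599e-05]), 'position': array([0.16709106, 0.60173264, 0.20244164]), 'ee_rot': array([-4.24208052e-01, -3.11273631e+00,  2.20734515e-03]), 'force': array([-0.10720844,  0.10066815,  0.34480082]), 'ft_torque': array([-0.01633923, -0.00449708,  0.00724802]), 'gripper_force': 0.0, 'width': 1.0002302586577512}
```

View pics/top0.png

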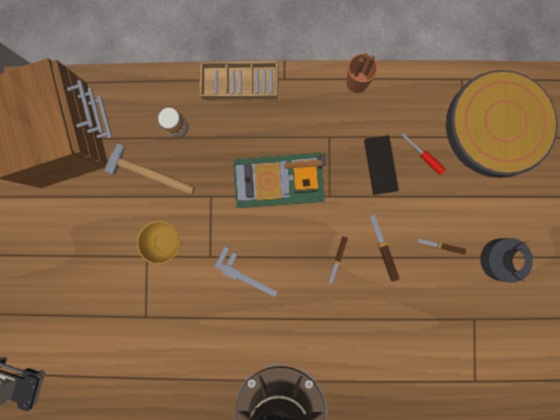

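View pics/side0.png

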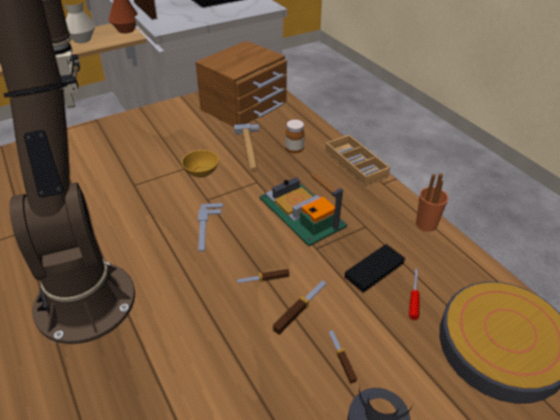

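The top view has world +x up and +y to the left. The vise is at about (280,180), with its orange cover at (305,180), stop jaw at (245,181) and plaque at (268,180).

There are three dark-handled scrapers in the top view: (340,258), (385,250) and (443,246). The one at (385,250), handle (388,263) and tip (375,217), looks largest. I'll confirm that in an enlarged crop and measure it.

```bash
python3 - <<'E'
from h import *
d=load('top'); P=cloud(d); img=d['img']
c=img[120:290,225:475]; cv2.imwrite('pics/crop1.png',cv2.resize(c,(800,544),interpolation=cv2.INTER_CUBIC)[:,:,::-1])
hsv=cv2.cvtColor(img,cv2.COLOR_RGB2HSV)
g=((hsv[...,0]>60)&(hsv[...,0]<95)&(hsv[...,1]>90)).astype(np.uint8); g[:130]=0
n,l,s,_=cv2.connectedComponentsWithStats(g); i=1+s[1:,4].argmax(); print('green',s[i])
c=max(cv2.findContours((l==i).astype(np.uint8),0,2)[0],key=cv2.contourArea)
box=cv2.boxPoints(cv2.minAreaRect(np.vstack([x for x in cv2.findContours(g,0,2)[0] if cv2.contourArea(x)>10])))
print(box, onplane(d,box,0.014).round(4).tolist())
# things above table among scrapers
V=hsv[...,2].astype(int)
# height map
for (x0,x1,y0,y1) in((325,352,230,288),(365,402,210,285),(412,470,233,258)):
    z=P[y0:y1,x0:x1,2]; m=(z>0.006).astype(np.uint8)
    pts=np.argwhere(m)[:,::-1]+[x0,y0]
    dark=np.array([V[y,x]<90 for x,y in pts])
    r=cv2.minAreaRect(pts.astype(np.float32)); W=onplane(d,cv2.boxPoints(r),0.013)
    print(len(pts),r,W.round(3)[:,:2].tolist(),'size',np.linalg.norm(W[1]-W[0]).round(3),np.linalg.norm(W[2]-W[1]).round(3),z.max())
    h=onplane(d,pts[dark],0.026); print(' dark mean',h.mean(0).round(4))
E
```

```text
green [256 199  67   7 107]
[[253.44832 174.37933]
 [320.069   168.8276 ]
 [322.6621  199.94485]
 [256.0414  205.49658]] [[0.6576, 0.078, 0.014], [0.673, -0.1099, 0.014], [0.585, -0.1168, 0.014], [0.5694, 0.0701, 0.014]]
248 ((339.79681396484375, 259.578857421875), (21.38986587524414, 53.79945755004883), 3.990912914276123) [[0.347, -0.129], [0.495, -0.14], [0.491, -0.199], [0.343, -0.188]] size 0.149 0.059 1.2415219329067062
 dark mean [ 0.449  -0.1652  0.026 ]
522 ((383.0997314453125, 247.40768432617188), (34.282344818115234, 70.44791412353516), 2.2025983333587646) [[0.357, -0.232], [0.552, -0.241], [0.549, -0.337], [0.354, -0.327]] size 0.195 0.096 1.2415219329067062
 dark mean [ 0.4101 -0.2971  0.026 ]
249 ((443.1000671386719, 242.7000274658203), (52.46669006347656, 17.240825653076172), 7.125016689300537) [[0.451, -0.376], [0.499, -0.382], [0.48, -0.528], [0.433, -0.521]] size 0.048 0.146 1.2415219329067062
 dark mean [ 0.4497 -0.4745  0.026 ]
```

View pics/crop1.png

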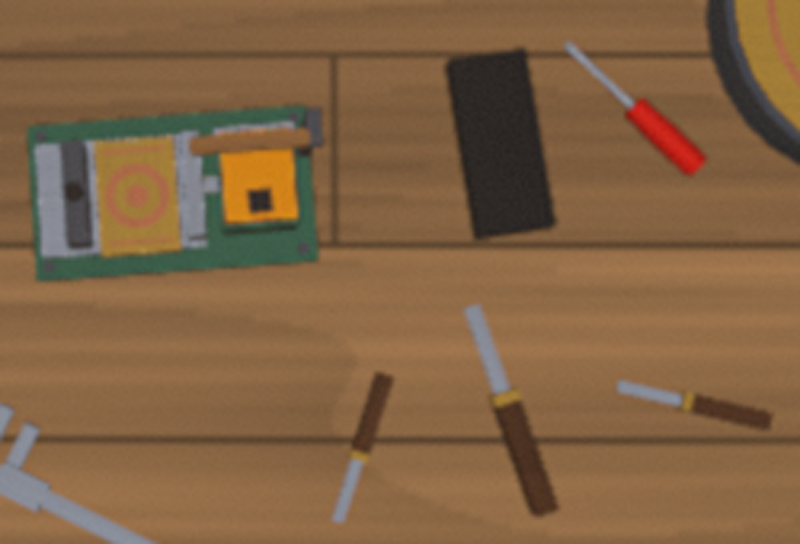

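The crop confirms it: the middle tool is the largest, with handle front at crop (508,400), rear (545,512) and tip (473,308). The vise base corners in the crop are (28,126), (310,106), (317,260) and (37,280). I'll work out rough positions while moving to a hover.

```bash
python3 - <<'E'
from h import *
d=load('top'); f=lambda L:np.array(L)/3.2+[225,120]
a=onplane(d,f([[473,308]]),.013)[0]; b=onplane(d,f([[508,400],[545,512]]),.026)
v=onplane(d,f([[28,126],[310,106],[317,260],[37,280]]),.014)
print(a,b,v,v.mean(0)); 
print(np.linalg.norm(b[0]-b[1]),np.degrees(np.arctan2(*(a-b[1])[[1,0]])))
y=v[0]-v[1]+v[3]-v[2];print(np.degrees(np.arctan2(-y[0],y[1])),np.linalg.norm(y)/2)
E
```

```text
[ 0.53934296 -0.2565624   0.013     ] [[ 0.45938375 -0.2834771   0.026     ]
 [ 0.36377965 -0.31410856  0.026     ]] [[ 0.70078436  0.13448842  0.014     ]
 [ 0.71781066 -0.11521787  0.014     ]
 [ 0.58128263 -0.12071063  0.014     ]
 [ 0.56370531  0.12500914  0.014     ]] [0.64089574 0.00589227 0.014     ]
0.10039138686514278 18.148113755255782
3.9954038794864664 0.2483165277954877
```

jog_arm([
  [[4,-6,1],[0,0,-9],1],
  [[8,-12,3],[0,0,-18],1],
  [[12,-17,5],[0,0,-28],1],
  [[16,-22,6],[0,0,-37],1],
  [[20,-27,8],[0,0,-46],1],
  [[24,-32,9],[0,0,-56],1],
  [[27,-37,9],[0,0,-66],1],
  [[29,-42,9],[0,0,-75],1],
])

```text
clock: 1.1
position: [0.4486, 0.2001, 0.2928]
ee_rot: [2.237, 2.205, 0.001]
force: [1.0, -0.6, 0.2]
width: 0.997
gripper_force: 0.0
```

jog_arm([
  [[0,-5,0],[0,0,-9],1],
  [[0,-11,0],[0,0,-19],1],
  [[0,-17,0],[0,0,-29],1],
  [[0,-23,0],[0,0,-38],1],
  [[0,-29,0],[0,0,-47],1],
  [[-1,-35,-1],[0,0,-56],1],
  [[-2,-41,-2],[0,0,-64],1],
  [[-2,-46,-2],[0,0,-71],1],
])

```text
clock: 2.1
position: [0.426, -0.2599, 0.2721]
ee_rot: [-3.101, -0.496, 0.001]
force: [1.2, 1.0, 0.6]
width: 0.994
gripper_force: 0.0
```

```bash
python3 - <<'E'
from h import *
d=cap('wrist');keep(d,'w1');save(d,'pics/w1.png');print(np.array(d['mount']).round(3),d['c2w'].round(3),d['fx'],d['state']['position'],d['state']['joints'].round(2))
E
```

```text
[[-0.001 -0.963 -0.271  0.072]
 [ 1.    -0.001  0.001  0.   ]
 [-0.001 -0.271  0.963 -0.182]
 [ 0.     0.     0.     1.   ]] [[ 0.311 -0.915 -0.258  0.494]
 [-0.95  -0.299 -0.084 -0.238]
 [ 0.     0.271 -0.963  0.454]
 [ 0.     0.     0.     1.   ]] 304.3945990196349 [ 0.42602035 -0.25994566  0.27206018] [-0.34  0.22  0.97  1.82 -0.2   1.21 -0.57]
```

View pics/w1.png

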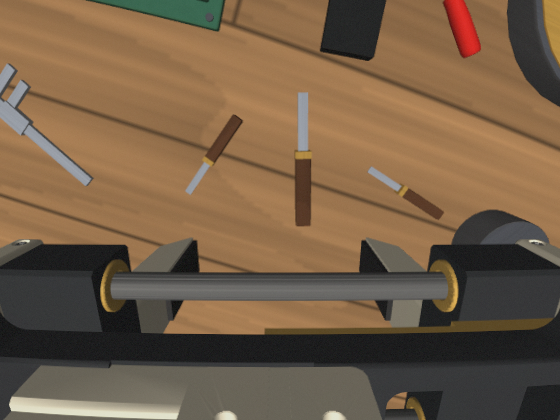

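The wrist view shows the target scraper pointing straight up: tip at (303,93), brass ferrule at (303,155), handle from (303,158) to (303,225).

```bash
python3 - <<'E'
from h import *
d=load('w1'); img=d['img'];hsv=cv2.cvtColor(img,cv2.COLOR_RGB2HSV)
m=(hsv[...,2]<105)&(hsv[...,1]>80); m[:140]=0;m[235:]=0;m[:,:280]=0;m[:,330:]=0
y,x=np.nonzero(m);print(x.min(),x.max(),y.min(),y.max())
top=onplane(d,[[np.mean(x[y==y.min()+3]),y.min()],[np.mean(x[y==y.max()-3]),y.max()]],.026)
s=(hsv[...,1]<60)&(hsv[...,2]>110); s[:85]=0;s[150:]=0;s[:,:285]=0;s[:,320:]=0
ys,xs=np.nonzero(s);print(xs.min(),xs.max(),ys.min(),ys.max())
bl=onplane(d,[[np.mean(xs[ys<ys.min()+5]),ys.min()],[np.mean(xs[ys>ys.max()-5]),ys.max()]],.0145)
print(top,bl, np.linalg.norm(top[0]-top[1]))
v=bl[0]-bl[1];print(np.degrees(np.arctan2(v[1],v[0])))
v=top[0]-top[1];print(np.degrees(np.arctan2(v[1],v[0])))
v=bl[0]-top[1];v[2]=0;u=v/np.linalg.norm(v);print(np.degrees(np.arctan2(v[1],v[0])),np.linalg.norm(v),'grip',bl[0]-.12*u)
E
```

```text
280 329 159 225
298 307 92 149
[[ 0.45642865 -0.28517636  0.026     ]
 [ 0.36426667 -0.31747923  0.026     ]] [[ 0.54169991 -0.2563737   0.0145    ]
 [ 0.4688429  -0.28175432  0.0145    ]] 0.09765912959053996
19.206400809789553
19.315613392520767
19.00299115978334 0.1876604365726786 grip [ 0.42823972 -0.2954478   0.0145    ]
```

jog_arm([
  [[0,-1.8,-5],[0,0,1],0.8],
  [[0.2,-3.5,-11],[0,0,1],0.7],
  [[0.2,-3.5,-17],[0,0,1],0.6],
  [[0.2,-3.5,-22],[0,0,1],0.6],
  [[0.2,-3.5,-25],[0,0,1],0.6],
  [[0.2,-3.5,-26.5],[0,0,1],0.6],
  [[0.2,-3.5,-26.5],[0,0,1],0.6],
  [[0.2,-3.5,-26.5],[0,0,1],0],
], newtons=40)

```text
clock: 3.15
position: [0.4304, -0.2937, 0.0087]
ee_rot: [3.095, 0.531, 0.002]
force: [0.1, -0.8, 0.6]
width: 0.535
gripper_force: 0.0
```

jog_arm([
  [[0,0,0],[0,0,0],0],
  [[0,0,0],[0,0,0],0],
  [[0,0,0],[0,0,0],0],
  [[0,0,0],[0,0,0],0],
], newtons=40)

```text
clock: 3.65
position: [0.4296, -0.2931, 0.0076]
ee_rot: [3.096, 0.532, 0.0]
force: [0.4, 0.8, -0.2]
width: 0.105
gripper_force: 0.0
```

```bash
python3 - <<'E'
from h import *
d=cap('wrist');keep(d,'w2');save(d,'pics/w2.png');s=arm.observe();print(s['width'],s['gripper_force'],s['position'],s['joints'].round(2))
E
```

```text
0.06248875002957107 0.0 [ 0.429619   -0.29316009  0.00761537] [ 0.01  0.61  0.68  2.07 -0.62  0.68 -0.12]
```

View pics/w2.png

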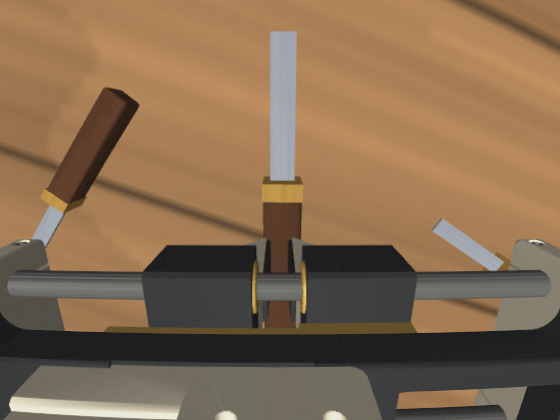

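The picture shows the fingers closing around the handle at (265–300, 245), with the scraper still aligned. I'll wait for contact.

jog_arm([
  [[0,0,0],[0,0,0],0],
  [[0,0,0],[0,0,0],0],
])

```text
clock: 3.95
position: [0.4295, -0.2932, 0.0075]
ee_rot: [-3.096, -0.531, 0.0]
force: [0.1, 0.1, -0.4]
width: 0.003
gripper_force: 0.0
```

```bash
python3 - <<'E'
from h import *
s=arm.observe();print(s['width'],s['gripper_force'],s['position'])
d=load('w2');w2c=np.linalg.inv(d['c2w'])
T=d['c2w']@np.linalg.inv(np.array(d['mount']))
for p in([0,0,0],[0,.011,-.0],[0,-.011,0],[0,.011,-.019],[0,0.011,-.05],[0,-.011,-.05]):
    w=T@np.r_[p,1];c=w2c@w;print(p,w[:3].round(3),(c[:2]/c[2]*d['fx']+[d['cx'],d['cy']]).round())
E
```

```text
0.0032611408042113486 0.0 [ 0.42952578 -0.29315829  0.00749949]
[0, 0, 0] [ 0.43  -0.293  0.008] [278. 238.]
[0, 0.011, -0.0] [ 0.433 -0.303  0.008] [296. 238.]
[0, -0.011, 0] [ 0.426 -0.283  0.008] [261. 238.]
[0, 0.011, -0.019] [ 0.433 -0.303  0.027] [297. 250.]
[0, 0.011, -0.05] [ 0.433 -0.303  0.058] [301. 276.]
[0, -0.011, -0.05] [ 0.426 -0.283  0.058] [256. 276.]
```

```bash
python3 - <<'E'
from h import *
d=cap('wrist');keep(d,'w3')
e=cap('side');keep(e,'s3')
a=d['img'][150:350,180:380];b=e['img'][230:350,230:390]
im=np.hstack([cv2.resize(a,(400,400)),cv2.resize(b,(400,400))]);cv2.imwrite('pics/w3.png',im[:,:,::-1])
E
```

```text
(no output)
```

View pics/w3.png

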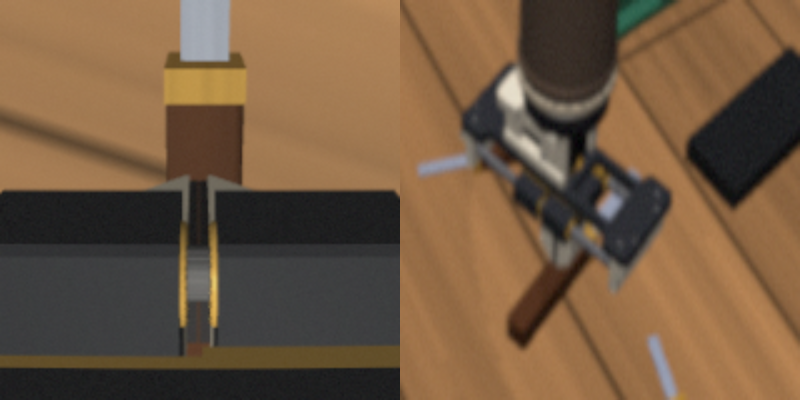

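The fingers look shut over the handle rather than around it. I'll check their height by depth.

```bash
python3 - <<'E'
from h import *
d=load('w3');P=cloud(d)
np.set_printoptions(linewidth=200,precision=3,suppress=True)
for v in (180,200,220,236,240,242,244): print(v,[tuple((P[v,u]*1000).round().astype(int)) for u in (262,268,273,279,285,290,300)])
e=load('s3');w2c=np.linalg.inv(e['c2w']);p,_=cv2.projectPoints(np.array([[.4295,-.2932,.0075],[.4295,-.2932,.026],[.4295,-.2932,.05]]),cv2.Rodrigues(w2c[:3,:3])[0],w2c[:3,3],e['K'],np.array(e['dist_coeffs'],float))
p=p.reshape(-1,2);print(p,(p-[230,230])*[2.5,3.333]+[400,0]); PE=cloud(e)
for v in range(290,325,3): print(v,[tuple((PE[v,u]*1000).round().astype(int)) for u in (288,292,296,300,304)])
E
```

```text
180 [(np.int64(460), np.int64(-271), np.int64(0)), (np.int64(464), np.int64(-274), np.int64(16)), (np.int64(466), np.int64(-277), np.int64(17)), (np.int64(467), np.int64(-280), np.int64(16)), (np.int64(468), np.int64(-284), np.int64(17)), (np.int64(469), np.int64(-287), np.int64(15)), (np.int64(470), np.int64(-292), np.int64(13))]
200 [(np.int64(455), np.int64(-275), np.int64(27)), (np.int64(456), np.int64(-278), np.int64(26)), (np.int64(457), np.int64(-280), np.int64(27)), (np.int64(458), np.int64(-284), np.int64(26)), (np.int64(459), np.int64(-287), np.int64(27)), (np.int64(460), np.int64(-289), np.int64(27)), (np.int64(462), np.int64(-295), np.int64(26))]
220 [(np.int64(435), np.int64(-280), np.int64(1)), (np.int64(445), np.int64(-282), np.int64(27)), (np.int64(446), np.int64(-284), np.int64(28)), (np.int64(447), np.int64(-287), np.int64(26)), (np.int64(448), np.int64(-291), np.int64(26)), (np.int64(449), np.int64(-293), np.int64(27)), (np.int64(450), np.int64(-299), np.int64(25))]
236 [(np.int64(425), np.int64(-283), np.int64(1)), (np.int64(436), np.int64(-285), np.int64(27)), (n
[... 3536 characters left out ...]
t64(406), np.int64(-309), np.int64(22)), (np.int64(415), np.int64(-312), np.int64(19)), (np.int64(430), np.int64(-307), np.int64(3)), (np.int64(440), np.int64(-309), np.int64(-2)), (np.int64(446), np.int64(-317), np.int64(3))]
320 [(np.int64(401), np.int64(-316), np.int64(23)), (np.int64(415), np.int64(-312), np.int64(8)), (np.int64(426), np.int64(-313), np.int64(0)), (np.int64(435), np.int64(-317), np.int64(0)), (np.int64(444), np.int64(-321), np.int64(-2))]
323 [(np.int64(400), np.int64(-319), np.int64(15)), (np.int64(414), np.int64(-315), np.int64(0)), (np.int64(421), np.int64(-320), np.int64(1)), (np.int64(431), np.int64(-324), np.int64(-1)), (np.int64(437), np.int64(-331), np.int64(3))]
```

```bash
python3 - <<'E'
from h import *
for n in('w1','w2','w3'):
    d=load(n);P=cloud(d);M=np.array(d['mount']);T=d['c2w']@np.linalg.inv(M);Ti=np.linalg.inv(T)
    Q=P@Ti[:3,:3].T+Ti[:3,3]; m=(abs(Q[...,0])<.012)&(Q[...,2]>-.08)&(d['depth']>0)&(P[...,2]>.031)
    q=Q[m]; print(n,m.sum(),[ (y,q[(abs(q[:,1])*1000>=y)&(abs(q[:,1])*1000<y+10)][:,2].max().round(4)) for y in range(0,70,10) if ((abs(q[:,1])*1000>=y)&(abs(q[:,1])*1000<y+10)).any()])
    print(d['state']['width'],d['state']['position'])
E
```

```text
w1 4196 [(40, np.float64(-0.0229)), (50, np.float64(-0.0249)), (60, np.float64(-0.0348))]
0.9941045610363011 [ 0.42602035 -0.25994566  0.27206018]
w2 1297 [(0, np.float64(-0.0235)), (10, np.float64(-0.0251))]
0.10452347931683767 [ 0.42964101 -0.29312774  0.00764923]
w3 844 [(0, np.float64(-0.0239)), (10, np.float64(-0.0306))]
0.0032611408042113486 [ 0.42952578 -0.29315829  0.00749949]
```

By depth, the fingertips really end about 22 mm behind the reported TCP, so they shut 4 mm above the handle. Nothing has moved. I'll reopen, lower by that amount while watching the force, and grip.

jog_arm([
  [[0,0,0.3],[0,0,0],0.6],
  [[0,0,0.3],[0,0,0],0.6],
  [[0,0,0.3],[0,0,0],0.6],
  [[0,0,0.3],[0,0,0],0.6],
  [[0,-0.1,0.3],[0,0,0],0.6],
  [[0,-0.1,-0.4],[0,0,0],0.6],
  [[0,-0.1,-1.0],[0,0,0],0.6],
])

```text
clock: 4.92
position: [0.4295, -0.294, -0.003]
ee_rot: [-3.096, -0.532, 0.0]
force: [-1.1, -0.9, 0.3]
width: 0.598
gripper_force: 0.0
```

jog_arm([
  [[0,0,-0.5],[0,0,0],0.6],
  [[0,0,-1.0],[0,0,0],0.6],
  [[0,0,-1.0],[0,0,0],0],
])

```text
clock: 5.3
position: [0.4293, -0.294, -0.0129]
ee_rot: [-3.096, -0.531, 0.001]
force: [-0.3, -0.4, -0.8]
width: 0.535
gripper_force: 0.0
```

jog_arm([
  [[0,0,0],[0,0,0],0],
  [[0,0,0],[0,0,0],0],
  [[0,0,0],[0,0,0],0],
  [[0,0,0],[0,0,0],0],
])

```text
clock: 5.8
position: [0.4297, -0.2943, -0.0123]
ee_rot: [3.096, 0.532, 0.0]
force: [0.8, 0.6, 0.9]
width: 0.238
gripper_force: 40.0
```

Gripped: 22 mm wide, 40 N. Now I'll lift and carry it to a viewpoint over the vise.

jog_arm([
  [[0,0,4],[0,0,0],0],
  [[0,2,10],[0,0,-3],0],
  [[1,5,15],[0,0,-6],0],
  [[2,9,20],[0,0,-9],0],
  [[4,13,24],[0,0,-12],0],
  [[6,17,26],[0,0,-15],0],
  [[8,21,26],[0,0,-15],0],
  [[10,23,26],[0,0,-15],0],
])

```text
clock: 6.8
position: [0.53, -0.0609, 0.2474]
ee_rot: [-3.137, -0.128, 0.001]
force: [0.5, -0.9, -2.2]
width: 0.234
gripper_force: 40.0
```

jog_arm([
  [[0,0,0],[0,0,0],0],
  [[0,0,0],[0,0,0],0],
])

```text
clock: 7.05
position: [0.5288, -0.0649, 0.2473]
ee_rot: [3.139, 0.121, -0.002]
force: [-0.2, -0.8, -2.8]
width: 0.234
gripper_force: 40.0
```

```bash
python3 - <<'E'
from h import *
d=cap('wrist');keep(d,'w4');save(d,'pics/w4.png');s=d['state'];print(s['width'],s['gripper_force'],s['position'],R.from_rotvec(s['ee_rot']).as_matrix().round(3),s['force'],s['joints'].round(2))
E
```

```text
0.23423663539604572 39.999194741249084 [ 0.52877875 -0.06491165  0.24729089] [[ 0.997  0.077 -0.001]
 [ 0.077 -0.997 -0.   ]
 [-0.001  0.    -1.   ]] [-0.16153438 -0.75416802 -2.79590238] [-0.76  0.36  1.06  1.79 -0.34  1.19 -1.08]
```

View pics/w4.png

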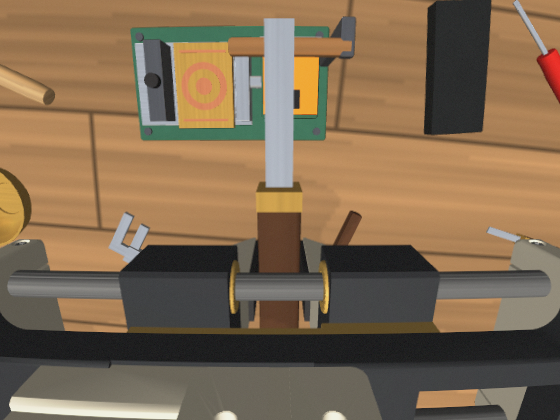

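The view shows the blade tip at (279,19). The green base corners are near (132,28), (328,27), (326,139) and (140,140). The orange cover spans about (265–318, 52–114) with its notch edge at row 114, the plaque is at (204,86), and the whetstone is off to the right.

```bash
python3 - <<'E'
from h import *
d=load('w4');img=d['img'];hsv=cv2.cvtColor(img,cv2.COLOR_RGB2HSV);P=cloud(d)
g=((hsv[...,0]>60)&(hsv[...,0]<95)&(hsv[...,1]>90)).astype(np.uint8); g[160:]=0
ys,xs=np.nonzero(g); uv=np.c_[xs,ys]
W=onplane(d,uv,.014); m=abs(P[ys,xs,2]-.014)<.006; W=W[m]
r=cv2.minAreaRect((W[:,:2]*1000).astype(np.float32));print('base',r, m.sum())
T=d['c2w']@np.linalg.inv(np.array(d['mount']))
tip=onplane(d,[[279,18.5],[279,180]],T[2,3]+.0265);print('tip',tip,tip-T[:3,3])
dep=[P[v,279].round(4).tolist() for v in(25,60,100,150,175,210)];print(dep)
o=(hsv[...,0]>8)&(hsv[...,0]<25)&(hsv[...,1]>200)&(hsv[...,2]>200)
o[:45]=0;o[130:]=0;o[:,:255]=0;o[:,330:]=0
ys,xs=np.nonzero(o);print('cover px',xs.min(),xs.max(),ys.min(),ys.max(),'z',np.median(P[ys,xs,2]))
W=onplane(d,np.c_[xs,ys],.078)[P[ys,xs,2]>.07];print(W.min(0),W.max(0),cv2.minAreaRect((W[:,:2]*1000).astype(np.float32)))
a=np.radians(4)
E
```

```text
base ((641.818115234375, 5.3251190185546875), (137.50758361816406, 247.02291870117188), 4.329864025115967) 4954
tip [[ 0.64659094 -0.05648712  0.27379089]
 [ 0.57138838 -0.06225509  0.27379089]] [[0.11781219 0.00842452 0.0265    ]
 [0.04260963 0.00265656 0.0265    ]]
[[0.6437, -0.0567, 0.2743], [0.6286, -0.0579, 0.2743], [0.6107, -0.0592, 0.2732], [0.5867, -0.0611, 0.274], [0.574, -0.0621, 0.2741], [0.5588, -0.0632, 0.286]]
cover px 295 318 57 113 z 0.07814029142267831
[ 0.6110212  -0.10035883  0.078     ] [ 0.66984852 -0.07368015  0.078     ] ((640.7074584960938, -87.2687759399414), (57.871829986572266, 23.83118438720703), 3.939868450164795)
```

jog_arm([
  [[-4,-1,0],[0,0,0],0],
  [[-7,-1.8,-5],[0,0,0],0],
  [[-7,-1.8,-10],[0,0,0],0],
  [[-7,-1.8,-15],[0,0,0],0],
  [[-6.7,-1.8,-19],[0,0,0],0],
  [[-6.4,-1.8,-20.8],[0,0,0],0],
  [[-6.4,-1.8,-20.8],[0,0,0],0],
  [[-6.4,-1.8,-20.8],[0,0,0],0],
])

```text
clock: 8.1
position: [0.4658, -0.0828, 0.0405]
ee_rot: [3.139, 0.121, 0.002]
force: [0.5, -0.3, -2.0]
width: 0.23
gripper_force: 40.0
```

```bash
python3 - <<'E'
from h import *
d=cap('wrist');keep(d,'w5');e=cap('side');keep(e,'s5');s=arm.observe();print(s['position'],R.from_rotvec(s['ee_rot']).as_matrix().round(4)[:,0],s['joints'].round(2),s['force'])
im=np.vstack([cv2.resize(d['img'][0:200,180:380],(600,600))]);b=cv2.resize(e['img'][170:260,230:360],(0,0),fx=5,fy=5,interpolation=cv2.INTER_CUBIC)
c=np.zeros((450,800,3),np.uint8);b=cv2.resize(b,(450,450*90//130));c[:b.shape[0],350:]=b;c[:350,:350]=cv2.resize(d['img'][0:200,180:380],(350,350));cv2.imwrite('pics/w5.png',c[:,:,::-1])
P=cloud(d);print([P[v,279].round(4).tolist() for v in(25,60,100)])
E
```

```text
[ 0.46612492 -0.08238613  0.04056423] [0.997  0.0779 0.0018] [-0.54  0.53  0.83  2.16 -0.61  0.7  -0.78] [-0.35719167  0.46165877 -1.66142296]
[[0.5807, -0.0747, 0.0674], [0.5654, -0.0758, 0.0684], [0.5476, -0.0772, 0.0677]]
```

View pics/w5.png

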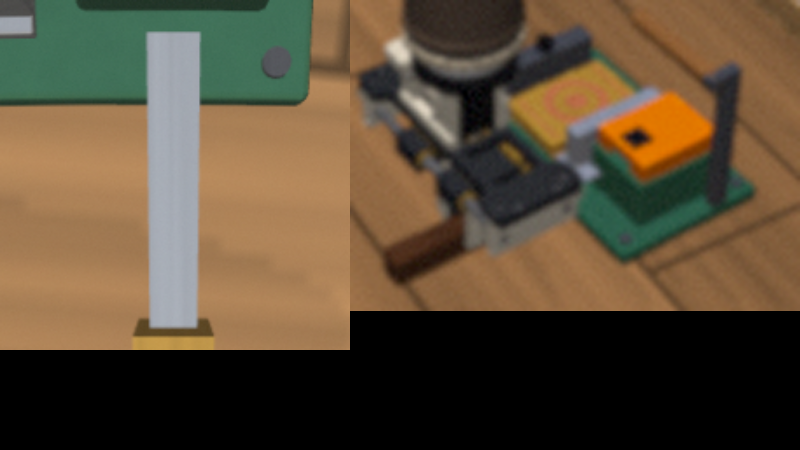

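The blade is centred on the housing (crop columns 148–200 against the housing at 76–270) and its top is at z 68 mm, so I'll lower 2 mm and insert.

jog_arm([
  [[0,0,-0.2],[0,0,0],0],
  [[1,0.1,-0.2],[0,0,0],0],
  [[2,0.15,-0.2],[0,0,0],0],
  [[2.8,0.2,-0.2],[0,0,0],0],
  [[3.5,0.25,-0.2],[0,0,0],0],
  [[3.5,0.25,-0.2],[0,0,0],0],
])

```text
clock: 8.95
position: [0.5011, -0.0797, 0.0375]
ee_rot: [3.139, 0.123, 0.0]
force: [-0.0, -0.5, -2.4]
width: 0.237
gripper_force: 40.0
```

jog_arm([
  [[0,0,0.5],[0,0,0],0],
  [[0,0,0.9],[0,0,0],0],
  [[0.1,0,1.3],[0,0,0],0],
  [[0.3,0,1.7],[0,0,0],0],
  [[0.5,0,2.2],[0,0,0],0],
  [[0.7,0.05,2.8],[0,0,0],0],
  [[1.0,0.1,3.3],[0,0,0],0],
  [[1.0,0.1,3.3],[0,0,0],0],
])

```text
clock: 9.95
position: [0.5112, -0.0787, 0.071]
ee_rot: [3.139, 0.123, 0.002]
force: [-1.5, 0.0, -3.7]
width: 0.238
gripper_force: 40.0
```

```bash
python3 - <<'E'
from h import *
s=arm.observe();print(s['position'],s['force'],s['width'])
e=cap('side');c=cv2.resize(e['img'][150:270,220:380],(800,600),interpolation=cv2.INTER_CUBIC);cv2.imwrite('pics/s6.png',c[:,:,::-1])
E
```

```text
[ 0.51122178 -0.07867536  0.07099316] [-1.47411298  0.04570213 -3.71124467] 0.23825394374187536
```

View pics/s6.png

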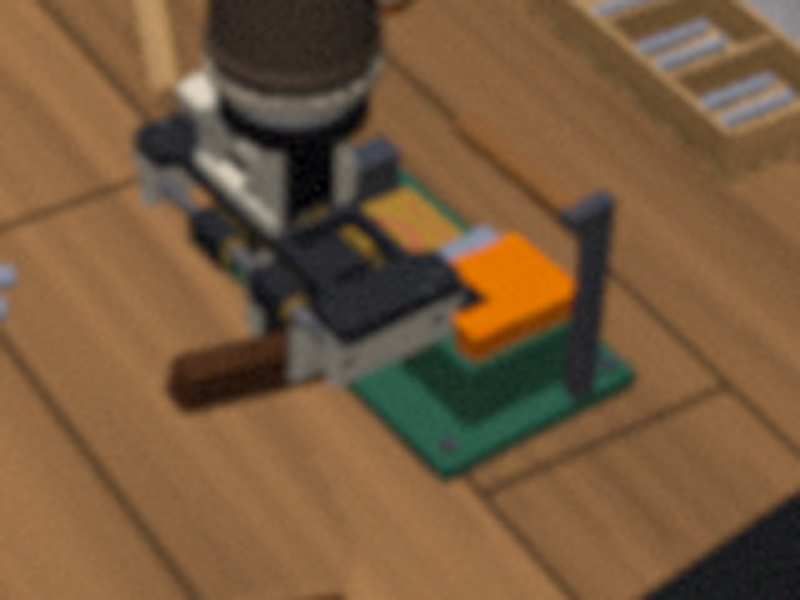

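```bash
cat > cov.py <<'E'
from h import *
def cover(n='side'):
    e=cap(n);P=cloud(e);hsv=cv2.cvtColor(e['img'],cv2.COLOR_RGB2HSV)
    yw=np.radians(4.25);q=P-[.6418,.0053,0];V=np.stack([q[...,0]*np.cos(yw)+q[...,1]*np.sin(yw),-q[...,0]*np.sin(yw)+q[...,1]*np.cos(yw),q[...,2]],-1)*1000
    m=(hsv[...,0]>6)&(hsv[...,0]<25)&(hsv[...,1]>200)&(hsv[...,2]>150)&(abs(V[...,1]+75)<36)&(V[...,2]>50)&(V[...,0]<130)
    v=V[m];print(n,len(v),'x',np.percentile(v[:,0],[2,50,98]).round(),'z',np.percentile(v[:,2],[2,50,98]).round(),'slope deg',np.degrees(np.arctan(np.polyfit(v[:,0],v[:,2],1)[0])).round(1) if len(v)>10 else '')
    return e,V,m
if __name__=='__main__':
    cover('side');cover('top');s=arm.observe();print(s['position'],s['clock'],s['force'].round(1))
E
python3 cov.py
```

```text
side 295 x [-33.   9.  39.] z [74. 78. 82.] slope deg -1.6
top 322 x [-34.  -0.  19.] z [73. 78. 83.] slope deg -38.8
[ 0.51108699 -0.07863903  0.07063998] 10.1 [-0.9 -0.9 -3.7]
```

```bash
python3 - <<'E'
from cov import *
e,V,m=cover('wrist');keep(e,'w7')
print([ (v,V[v,279].round().tolist()) for v in (10,20,30,50,80,110,140,170,190,210)])
h=[V[v,279].round().tolist() for v in (20,)]
cv2.imwrite('pics/w7.png',cv2.resize(e['img'][0:300,130:430],(600,600))[:,:,::-1])
E
```

```text
wrist 1474 x [-38. -21.  -4.] z [77. 80. 81.] slope deg -13.4
[(10, [-9.0, -74.0, 79.0]), (20, [-14.0, -74.0, 79.0]), (30, [-19.0, -74.0, 79.0]), (50, [-29.0, -74.0, 81.0]), (80, [-42.0, -74.0, 73.0]), (110, [-58.0, -74.0, 76.0]), (140, [-75.0, -74.0, 80.0]), (170, [-91.0, -74.0, 85.0]), (190, [-99.0, -75.0, 98.0]), (210, [-109.0, -75.0, 102.0])]
```

View pics/w7.png

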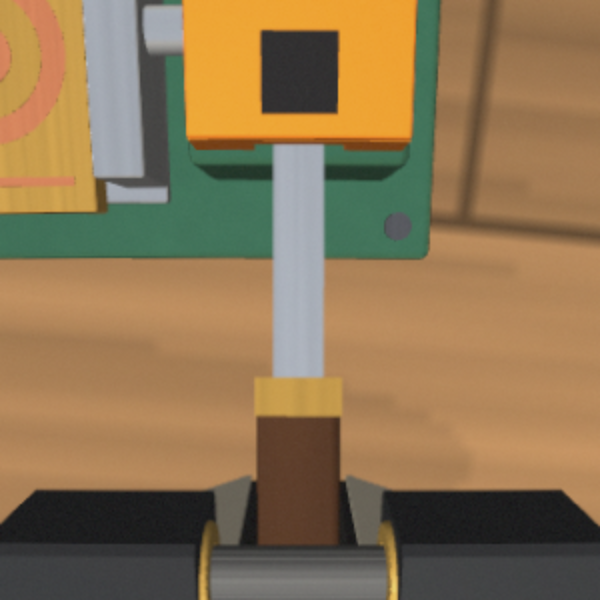

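The blade is under the notch edge, but the scraper has pitched about 14° in the grip and the cover has only lifted slightly. I'll grip harder and test a little more lift.

jog_arm([
  [[0,0,0],[0,0,0],0],
  [[0,0,0],[0,0,0],0],
  [[0,0,0.4],[0,0,0],0],
  [[0,0,0.8],[0,0,0],0],
], newtons=60)

```text
clock: 10.65
position: [0.5106, -0.0786, 0.0787]
ee_rot: [3.139, 0.123, -0.0]
force: [1.1, -0.0, -8.6]
width: 0.233
gripper_force: 60.0
```

```bash
python3 - <<'E'
from cov import *
e,V,m=cover('wrist')
print([ (v,V[v,279].round().tolist()) for v in (10,20,30,50,80,110,140,170,190,210)])
s=arm.observe();print(s['position'],s['force'],s['ft_torque'],s['gripper_force'])
E
```

```text
wrist 1349 x [-38. -18.  -2.] z [77. 80. 82.] slope deg -20.2
[(10, [-7.0, -74.0, 79.0]), (20, [-12.0, -74.0, 80.0]), (30, [-17.0, -74.0, 81.0]), (50, [-28.0, -74.0, 82.0]), (80, [-42.0, -74.0, 74.0]), (110, [-59.0, -74.0, 79.0]), (140, [-75.0, -74.0, 84.0]), (170, [-92.0, -74.0, 90.0]), (190, [-100.0, -74.0, 104.0]), (210, [-110.0, -74.0, 107.0])]
[ 0.5106166  -0.07860824  0.07909038] [ 0.49884178  0.13322711 -7.40326519] [-0.06686421  0.70942736  0.04722691] 59.996098279953
```

jog_arm([
  [[0,0,0.3],[0,0,0],0],
  [[0.1,0,0.6],[0,0,0],0],
  [[0.1,0,0.9],[0,0,0],0],
  [[0.1,0,1.0],[0,0,0],0],
])

```text
clock: 11.2
position: [0.5115, -0.0786, 0.0887]
ee_rot: [-3.139, -0.123, 0.0]
force: [1.1, 0.1, -8.0]
width: 0.233
gripper_force: 60.0
```

```bash
python3 - <<'E'
from cov import *
e,V,m=cover('wrist')
print([ (v,V[v,279].round().tolist()) for v in (10,20,30,50,80,110,140,170,190,210)])
s=arm.observe();print(s['position'],s['force'],s['ft_torque'],s['gripper_force'])
E
```

```text
wrist 1475 x [-37. -14.   2.] z [78. 80. 82.] slope deg -8.4
[(10, [-3.0, -74.0, 79.0]), (20, [-8.0, -74.0, 79.0]), (30, [-14.0, -74.0, 80.0]), (50, [-24.0, -74.0, 81.0]), (80, [-40.0, -74.0, 73.0]), (110, [-58.0, -74.0, 81.0]), (140, [-75.0, -74.0, 88.0]), (170, [-91.0, -75.0, 95.0]), (190, [-100.0, -75.0, 111.0]), (210, [-109.0, -75.0, 116.0])]
[ 0.51145103 -0.07863014  0.08869431] [ 1.47002494  0.25769266 -7.58758865] [-0.07659573  0.62405555 -0.00846016] 59.99587833881378
```

It slips at about 5.5 N. I'll withdraw, let the table level the scraper, and regrip further forward and deeper for a shorter arm and more torque.

jog_arm([
  [[0,0,-0.6],[0,0,0],0],
  [[-1.5,-0.1,-0.1],[0,0,0],0],
  [[-3.5,-0.25,0.6],[0,0,0],0],
  [[-6,-0.4,0.6],[0,0,0],0],
  [[-8,-0.6,-2],[0,0,0],0],
  [[-8,-0.6,-5],[0,0,0],0],
  [[-8,-0.6,-7],[0,0,0],0],
  [[-8,-0.6,-8.5],[0,0,0],0],
], newtons=30)

```text
clock: 12.25
position: [0.4305, -0.085, 0.0034]
ee_rot: [-3.139, -0.121, 0.0]
force: [-1.6, 0.9, 2.3]
width: 0.236
gripper_force: 30.0
```

jog_arm([
  [[0,0,-0.7],[0,0,0],0],
  [[0,0,-1.4],[0,0,0],0],
  [[0,0,-1.4],[0,0,0],0],
  [[0,0,-1.4],[0,0,0],0.5],
  [[0,0,-1.4],[0,0,0],0.5],
  [[0,0,-1.4],[0,0,0],0.5],
])

```text
clock: 13.0
position: [0.432, -0.0846, -0.0102]
ee_rot: [3.139, 0.123, 0.001]
force: [0.3, 0.6, 0.1]
width: 0.483
gripper_force: 0.0
```

```bash
python3 - <<'E'
from cov import *
cover('side')
d=cap('wrist');keep(d,'w8');P=cloud(d);s=d['state'];print(s['position'],s['force'],s['width'],s['joints'].round(2))
hsv=cv2.cvtColor(d['img'],cv2.COLOR_RGB2HSV)
for v in range(20,240,20):
    r=P[v,220:340]; k=np.nonzero(r[:,2]>.007)[0]
    print(v,(k.min()+220,k.max()+220,r[(k.min()+k.max())//2].round(4).tolist()) if len(k) else None)
E
```

```text
side 361 x [-36.   2.  38.] z [73. 77. 81.] slope deg -0.2
[ 0.43183874 -0.08459157 -0.01031608] [ 0.34632238 -0.33234766 -0.10071445] 0.492731590401921 [-0.45  0.56  0.71  2.27 -0.73  0.55 -0.66]
20 (np.int64(283), np.int64(283), [0.5034, -0.0794, 0.1716])
40 (np.int64(266), np.int64(294), [0.5407, -0.0772, 0.0155])
60 (np.int64(265), np.int64(294), [0.5321, -0.0774, 0.0144])
80 (np.int64(265), np.int64(322), [0.5236, -0.0849, 0.0141])
100 (np.int64(265), np.int64(297), [0.5138, -0.0798, 0.0158])
120 (np.int64(265), np.int64(293), [0.5043, -0.0796, 0.0145])
140 (np.int64(266), np.int64(292), [0.4946, -0.0803, 0.0147])
160 (np.int64(266), np.int64(292), [0.4846, -0.0811, 0.0155])
180 (np.int64(266), np.int64(292), [0.4741, -0.0819, 0.0148])
200 (np.int64(257), np.int64(329), [0.467, -0.0893, 0.0269])
220 (np.int64(258), np.int64(300), [0.4559, -0.0833, 0.0259])
```

It's level on the table again. I'll regrip with the tool leaned 25° back, so the gripper body backs the handle, and 60 N further forward.

jog_arm([
  [[0,0,2],[0.6,-8,0],0.5],
  [[1.2,0.1,3],[1.2,-16.6,0],0.5],
  [[2.7,0.2,3],[1.9,-25,0],0.5],
  [[2.7,0.2,3],[1.9,-25,0],0.5],
  [[2.7,0.2,1.5],[1.9,-25,0],0.5],
  [[2.7,0.2,0.3],[1.9,-25,0],0.5],
  [[2.7,0.2,-0.3],[1.9,-25,0],0.5],
  [[2.7,0.2,-0.3],[1.9,-25,0],0],
], newtons=60)

```text
clock: 14.1
position: [0.4708, -0.0936, 0.0324]
ee_rot: [-3.046, -0.129, -0.566]
force: [-0.7, -0.6, 0.4]
width: 0.431
gripper_force: 0.0
```

jog_arm([
  [[0,0,0],[0,0,0],0],
  [[0,0,0],[0,0,0],0],
  [[0,0,0],[0,0,0],0],
])

```text
clock: 14.48
position: [0.4709, -0.094, 0.0335]
ee_rot: [-3.046, -0.129, -0.57]
force: [0.0, -0.6, 0.1]
width: 0.113
gripper_force: 0.0
```

```bash
cat > bl.py <<'E'
from h import *
# blade measurement in vise frame (mm)
def blade():
    d=cap('wrist');s=d['state'];P=cloud(d);hsv=cv2.cvtColor(d['img'],cv2.COLOR_RGB2HSV)
    yw=np.radians(4.25);tov=lambda X:np.stack([(X[...,0]-.6418)*np.cos(yw)+(X[...,1]-.0053)*np.sin(yw),-(X[...,0]-.6418)*np.sin(yw)+(X[...,1]-.0053)*np.cos(yw),X[...,2]],-1)*1000
    V=tov(P);t=tov(s['position'])
    m=(hsv[...,1]<60)&(hsv[...,2]>110);m[:,:255]=0;m[:,305:]=0;m[230:]=0
    m&=abs(V[...,1]-t[1])<9; m&=V[...,2]>t[2]-40
    v=V[m];c=np.polyfit(v[:,0],v[:,2],1) if len(v)>20 else None
    if c is not None:
        k=abs(v[:,2]-np.polyval(c,v[:,0]))<4;v=v[k];c=np.polyfit(v[:,0],v[:,2],1);cy=np.polyfit(v[:,0],v[:,1],1)
        print('blade n',len(v),'x',v[:,0].min().round(1),v[:,0].max().round(1),'pitch',np.degrees(np.arctan(c[0])).round(1),'z at tip',np.polyval(c,v[:,0].max()).round(1),'y',v[:,1].mean().round(1),'yaw',np.degrees(np.arctan(cy[0])).round(1))
    print('tcp vise',t.round(1),'F',s['force'].round(1),'w',s['width'],'g',s['gripper_force'],'q',s['joints'].round(2),s['clock'])
    return d,V
if __name__=='__main__': blade()
E
python3 bl.py
```

```text
blade n 219 x -146.9 -114.3 pitch -1.9 z at tip 14.2 y -79.5 yaw -1.0
tcp vise [-177.8  -86.3   33.5] F [ 0.  -0.6  0.1] w 0.11290197643195102 g 0.0 q [ 0.2   0.34 -0.02  2.42 -1.32  0.12 -0.01] 14.475
```

The arm hit its wrist limits (j5, j6) and can't lean that far this close in. The scraper is undisturbed. I'll go back to a modest lean of about 10°.

jog_arm([
  [[0,0,3],[-0.6,8,0],0.5],
  [[0,0,4],[-1.1,15,0],0.5],
  [[0,0,4],[-1.1,15,0],0.5],
  [[0,0,4],[-1.1,15,0],0.5],
])

```text
clock: 15.02
position: [0.4721, -0.0942, 0.0746]
ee_rot: [-3.106, -0.128, -0.164]
force: [0.3, -0.3, 0.1]
width: 0.452
gripper_force: 0.0
```

```bash
python3 bl.py; python3 -c "
from h import *
s=arm.observe();print(s['position'],R.from_rotvec(s['ee_rot']).as_matrix().round(3))"
```

```text
tcp vise [-176.6  -86.7   74.6] F [ 0.3 -0.3  0.1] w 0.4516622287699008 g 0.0 q [-0.42  0.37  0.7   2.19 -0.52  0.63 -0.83] 15.025
[ 0.47234057 -0.09447372  0.07487935] [[ 0.991  0.083  0.104]
 [ 0.08  -0.996  0.032]
 [ 0.106 -0.024 -0.994]]
```

jog_arm([
  [[-1.9,1.1,0],[-1.4,-4,0],0.5],
  [[-1.9,1.1,-3],[-1.4,-4,0],0.5],
  [[-1.9,1.1,-6],[-1.4,-4,0],0.5],
  [[-1.9,1.1,-8],[-1.4,-4,0],0.5],
  [[-1.9,1.1,-9],[-1.4,-4,0],0.5],
  [[-1.9,1.1,-9],[-1.4,-4,0],0.5],
  [[-1.9,1.1,-9],[-1.4,-4,0],0.5],
])

```text
clock: 15.95
position: [0.4518, -0.0833, -0.0164]
ee_rot: [-3.122, -0.129, -0.276]
force: [-0.3, 0.5, 0.3]
width: 0.502
gripper_force: 0.0
```

```bash
python3 bl.py; python3 -c "
from h import *
s=arm.observe();print(s['position'],R.from_rotvec(s['ee_rot']).as_matrix().round(3))"
```

```text
blade n 4123 x -180.3 -101.4 pitch -0.0 z at tip 14.8 y -74.5 yaw 0.0
tcp vise [-196.   -74.2  -16.4] F [-0.3  0.5  0.3] w 0.5019132061481243 g 0.0 q [-0.17  0.47  0.33  2.36 -0.87  0.24 -0.53] 15.95
[ 0.45198549 -0.08315266 -0.0162264 ] [[ 0.981  0.082  0.175]
 [ 0.082 -0.997  0.012]
 [ 0.175  0.003 -0.984]]
```

jog_arm([
  [[0,0,0],[0,0,0],0],
  [[0,0,0],[0,0,0],0],
  [[0,0,0],[0,0,0],0],
  [[0,0,0],[0,0,0],0],
  [[0,0,2],[0,0,0],0],
  [[0,0,5],[0,0,0],0],
  [[0,0,5.1],[0,0,0],0],
  [[0,0,5.1],[0,0,0],0],
], newtons=60)

```text
clock: 17.0
position: [0.4516, -0.0826, 0.0339]
ee_rot: [-3.122, -0.131, -0.275]
force: [-0.5, 0.2, -2.3]
width: 0.237
gripper_force: 60.0
```

```bash
python3 bl.py; python3 cov.py
```

```text
blade n 4034 x -180.7 -101.4 pitch 0.0 z at tip 65.2 y -73.5 yaw 0.2
tcp vise [-196.2  -73.5   33.9] F [-0.5  0.2 -2.3] w 0.23736181461647674 g 59.99575853347778 q [-0.37  0.38  0.58  2.34 -0.7   0.39 -0.69] 17.0
side 360 x [-36.   3.  38.] z [73. 77. 81.] slope deg 0.3
top 392 x [-35.  -5.  19.] z [72. 77. 82.] slope deg 0.0
[ 0.45120286 -0.08301529  0.03355582] 17.15 [-0.1 -0.3 -2.6]
```

jog_arm([
  [[2,0.1,0],[0,0,0],0],
  [[4,0.2,0],[0,0,0],0],
  [[5.5,0.3,0],[0,0,0],0],
  [[6.5,0.4,0],[0,0,0],0],
  [[7.2,0.45,0],[0,0,0],0],
  [[7.5,0.5,0],[0,0,0],0],
  [[7.5,0.5,0],[0,0,0],0],
])

```text
clock: 18.02
position: [0.5266, -0.078, 0.0343]
ee_rot: [-3.122, -0.13, -0.274]
force: [0.3, 0.2, -2.1]
width: 0.236
gripper_force: 60.0
```

```bash
python3 bl.py
```

```text
blade n 3510 x -105.5 -36.6 pitch 0.0 z at tip 65.5 y -74.5 yaw 0.2
tcp vise [-121.1  -74.5   34.3] F [ 0.3  0.2 -2.1] w 0.23610056108071084 g 59.99583899974823 q [-0.39  0.48  0.6   2.18 -0.69  0.48 -0.75] 18.025
```

jog_arm([
  [[0,0,0.5],[0,0,0],0],
  [[0,0,0.9],[0,0,0],0],
  [[0.1,0,1.3],[0,0,0],0],
  [[0.2,0,1.7],[0,0,0],0],
  [[0.3,0,1.9],[0,0,0],0],
])

```text
clock: 18.7
position: [0.5281, -0.0778, 0.0528]
ee_rot: [-3.122, -0.13, -0.27]
force: [-5.1, 0.0, -8.7]
width: 0.235
gripper_force: 60.0
```

```bash
python3 bl.py; python3 cov.py
```

```text
blade n 3215 x -105.0 -37.3 pitch -7.2 z at tip 72.2 y -74.4 yaw 0.4
tcp vise [-119.5  -74.4   52.8] F [-5.1  0.  -8.7] w 0.23473109021114577 g 59.99531149864197 q [-0.43  0.45  0.65  2.16 -0.64  0.53 -0.79] 18.7
side 315 x [-33.   7.  39.] z [75. 79. 83.] slope deg -2.1
top 390 x [-35.  -5.  19.] z [75. 79. 83.] slope deg -1.9
[ 0.52818819 -0.07781813  0.05273361] 18.85 [-5.   0.2 -8.2]
```

jog_arm([
  [[-0.2,0,0.4],[0,0,0],0],
  [[-0.2,0,0.8],[0,0,0],0],
  [[-0.2,0,1.2],[0,0,0],0],
  [[-0.2,0,1.5],[0,0,0],0],
])

```text
clock: 19.35
position: [0.5281, -0.078, 0.0688]
ee_rot: [-3.122, -0.13, -0.276]
force: [2.5, -0.3, -10.6]
width: 0.237
gripper_force: 60.0
```

```bash
python3 bl.py; python3 cov.py
```

```text
blade n 2752 x -104.7 -37.5 pitch -16.3 z at tip 72.4 y -74.6 yaw 0.4
tcp vise [-119.5  -74.6   68.8] F [  2.5  -0.3 -10.6] w 0.23726408872554205 g 59.99645233154297 q [-0.46  0.43  0.69  2.15 -0.6   0.56 -0.82] 19.35
side 298 x [-34.   9.  39.] z [74. 79. 83.] slope deg -1.9
top 389 x [-35.  -5.  19.] z [74. 79. 83.] slope deg -2.2
[ 0.52789644 -0.07803044  0.06854805] 19.5 [ 1.5 -0.2 -8.3]
```

jog_arm([
  [[0,0,0.5],[0,0,0],0],
  [[0,0,1.0],[0,0,0],0],
  [[0,0,1.4],[0,0,0],0],
])

```text
clock: 19.88
position: [0.5276, -0.078, 0.0826]
ee_rot: [-3.122, -0.13, -0.275]
force: [1.2, 0.6, -10.4]
width: 0.233
gripper_force: 60.0
```

```bash
python3 bl.py; python3 cov.py
```

```text
blade n 2540 x -105.7 -37.5 pitch -23.5 z at tip 72.4 y -74.6 yaw 0.4
tcp vise [-120.   -74.6   82.6] F [  1.2   0.6 -10.4] w 0.23290913558212045 g 59.99638080596924 q [-0.48  0.41  0.72  2.14 -0.57  0.59 -0.85] 19.875
side 296 x [-34.  10.  39.] z [74. 79. 83.] slope deg -1.9
top 393 x [-35.  -5.  19.] z [74. 79. 83.] slope deg -2.2
[ 0.52734769 -0.07801665  0.08243731] 20.025 [-1.3  0.1 -6.3]
```

jog_arm([
  [[0,0,0.7],[0,0,0],0],
  [[0,0,1.4],[0,0,0],0],
])

```text
clock: 20.27
position: [0.529, -0.0785, 0.0975]
ee_rot: [-3.122, -0.129, -0.279]
force: [0.0, -0.5, -2.1]
width: 0.234
gripper_force: 60.0
```

```bash
python3 bl.py; python3 cov.py
```

```text
blade n 2609 x -104.9 -35.1 pitch -22.4 z at tip 88.8 y -75.2 yaw 0.2
tcp vise [-118.6  -75.2   97.5] F [ 0.  -0.5 -2.1] w 0.2344402550747432 g 59.999152421951294 q [-0.51  0.38  0.75  2.12 -0.54  0.62 -0.88] 20.275
side 299 x [-35.   8.  38.] z [73. 77. 81.] slope deg 0.0
top 376 x [-35.  -3.  19.] z [73. 77. 82.] slope deg 0.2
[ 0.52940751 -0.07817684  0.09754442] 20.425 [-0.7 -0.4 -1.3]
```

The pry slipped out: as the scraper pitched in the grip, its tip backed out of the notch, and the cover is shut again. I'll lay the scraper flat and take it by the blade root instead. That gives a much shorter arm, and the handle's weight then helps.

jog_arm([
  [[-3,-0.2,0.3],[0,0,0],0],
  [[-7.5,-0.5,0],[0,0,0],0],
  [[-7.7,-0.5,-4],[0,0,0],0],
  [[-7.7,-0.5,-7],[0,0,0],0],
  [[-7.7,-0.5,-9],[0,0,0],0],
  [[-7.7,-0.5,-10.5],[0,0,0],0],
  [[-7.7,-0.5,-11.3],[0,0,0],0],
  [[-7.7,-0.5,-11.3],[0,0,0],0],
], newtons=30)

```text
clock: 21.42
position: [0.4509, -0.0835, -0.0168]
ee_rot: [-3.122, -0.128, -0.275]
force: [-0.4, 0.3, -1.5]
width: 0.235
gripper_force: 30.0
```

jog_arm([
  [[0,0,0],[0,0,0],0.5],
  [[0,0,0],[0,0,0],0.5],
  [[0,0,0],[0,0,0],0.5],
])

```text
clock: 21.8
position: [0.4512, -0.083, -0.0165]
ee_rot: [-3.122, -0.13, -0.276]
force: [-0.5, -0.6, 0.2]
width: 0.485
gripper_force: 0.0
```

```bash
python3 bl.py; python3 -c "
from h import *
s=arm.observe();print(s['position'],R.from_rotvec(s['ee_rot']).as_matrix().round(3))"
```

```text
blade n 4065 x -184.6 -105.4 pitch -0.0 z at tip 14.8 y -74.5 yaw 0.2
tcp vise [-196.6  -73.9  -16.5] F [-0.5 -0.6  0.2] w 0.4854316052241608 g 0.0 q [-0.19  0.47  0.36  2.37 -0.91  0.25 -0.49] 21.8
[ 0.45115091 -0.08297483 -0.01651904] [[ 0.981  0.083  0.175]
 [ 0.082 -0.997  0.012]
 [ 0.175  0.003 -0.985]]
```

jog_arm([
  [[1.6,0.1,0.05],[0,0,0],0.5],
  [[3.4,0.2,0.05],[0,0,0],0.5],
  [[3.4,0.2,0.05],[0,0,0],0],
  [[3.4,0.2,0.05],[0,0,0],0],
  [[3.4,0.2,0.05],[0,0,0],0],
  [[3.4,0.2,0.05],[0,0,0],0],
  [[3.4,0.2,0.05],[0,0,0],0],
  [[3.4,0.2,0.05],[0,0,0],0],
], newtons=60)

```text
clock: 22.85
position: [0.4843, -0.081, -0.0162]
ee_rot: [-3.122, -0.129, -0.274]
force: [-2.3, -0.3, 1.4]
width: 0.129
gripper_force: 60.0
```

jog_arm([
  [[0,0,2],[0,0,0],0],
  [[0,0,4.5],[0,0,0],0],
  [[0,0,5.1],[0,0,0],0],
  [[0,0,5.1],[0,0,0],0],
])

```text
clock: 23.35
position: [0.4851, -0.0807, 0.0348]
ee_rot: [-3.122, -0.131, -0.276]
force: [0.1, -0.1, -2.6]
width: 0.128
gripper_force: 60.0
```

```bash
python3 bl.py
```

```text
blade n 2338 x -151.6 -105.1 pitch 2.2 z at tip 68.1 y -74.2 yaw 0.3
tcp vise [-162.7  -74.2   34.8] F [ 0.1 -0.1 -2.6] w 0.12777093237218834 g 59.99906837940216 q [-0.4   0.43  0.62  2.27 -0.72  0.44 -0.69] 23.35
```

jog_arm([
  [[2.5,0.15,-0.3],[0,0,0],0],
  [[5,0.3,-0.35],[0,0,0],0],
  [[6.3,0.4,-0.35],[0,0,0],0],
  [[7.2,0.5,-0.35],[0,0,0],0],
  [[7.9,0.55,-0.35],[0,0,0],0],
  [[7.9,0.55,-0.35],[0,0,0],0],
])

```text
clock: 24.15
position: [0.5638, -0.0756, 0.0313]
ee_rot: [-3.122, -0.13, -0.275]
force: [0.2, 0.5, -1.8]
width: 0.131
gripper_force: 60.0
```

```bash
python3 bl.py
```

```text
blade n 1705 x -72.6 -38.0 pitch 2.1 z at tip 64.0 y -74.9 yaw 0.4
tcp vise [-83.7 -74.9  31.3] F [ 0.2  0.5 -1.8] w 0.13120202718541235 g 59.99896824359894 q [-0.4   0.54  0.63  2.1  -0.72  0.53 -0.74] 24.15
```

jog_arm([
  [[0,0,0.5],[0,0,0],0],
  [[0.1,0,1.1],[0,0,0],0],
  [[0.2,0,1.6],[0,0,0],0],
  [[0.4,0.05,2.1],[0,0,0],0],
])

```text
clock: 24.7
position: [0.5669, -0.075, 0.0523]
ee_rot: [-3.122, -0.129, -0.273]
force: [0.7, 0.9, -3.1]
width: 0.13
gripper_force: 60.0
```

```bash
python3 bl.py;python3 cov.py
```

```text
blade n 1712 x -69.4 -34.7 pitch 1.0 z at tip 84.0 y -74.6 yaw 0.3
tcp vise [-80.6 -74.5  52.3] F [ 0.7  0.9 -3.1] w 0.13035057321231522 g 59.99882698059082 q [-0.44  0.51  0.68  2.07 -0.67  0.58 -0.79] 24.7
side 123 x [ 2. 28. 43.] z [74. 81. 87.] slope deg -14.0
top 397 x [-31.  -1.  41.] z [77. 88. 97.] slope deg -10.8
[ 0.56968685 -0.07515936  0.05343872] 24.85 [-0.6  0.3 -2.2]
```

Freed: the cover is up about 0.2 rad. Now I'll swing it along its arc and push it back.

jog_arm([
  [[0.4,0.03,1.3],[0,0,0],0],
  [[1.3,0.1,2.4],[0.1,-2,0],0],
  [[2.4,0.2,3.3],[0.2,-4,0],0],
  [[3.4,0.25,3.6],[0.4,-6,0],0],
  [[4.4,0.3,3.7],[0.6,-8,0],0],
  [[5.4,0.4,3.7],[0.6,-8,0],0],
  [[6.4,0.45,3.7],[0.6,-8,0],0],
  [[7.2,0.5,3.7],[0.6,-8,0],0],
])

```text
clock: 25.85
position: [0.6408, -0.07, 0.0893]
ee_rot: [-3.091, -0.129, -0.492]
force: [0.3, 0.1, -1.5]
width: 0.128
gripper_force: 60.0
```

```bash
python3 bl.py;python3 cov.py
```

```text
blade n 1214 x 0.3 41.0 pitch 10.1 z at tip 129.4 y -75.0 yaw 0.4
tcp vise [ -6.6 -75.   89.3] F [ 0.3  0.1 -1.5] w 0.12828551503628355 g 59.99897003173828 q [-0.42  0.49  0.64  2.01 -0.74  0.53 -0.76] 25.85Traceback (most recent call last):
  File "cov.py", line 9, in <module>
    cover('side');cover('top');s=arm.observe();print(s['position'],s['clock'],s['force'].round(1))
    ~~~~~^^^^^^^^
  File "cov.py", line 6, in cover
    v=V[m];print(n,len(v),'x',np.percentile(v[:,0],[2,50,98]).round(),'z',np.percentile(v[:,2],[2,50,98]).round(),'slope deg',np.degrees(np.arctan(np.polyfit(v[:,0],v[:,2],1)[0])).round(1) if len(v)>10 else '')
                              ~~~~~~~~~~~~~^^^^^^^^^^^^^^^^^^
    return _quantile_unchecked(
        a, q, axis, out, overwrite_input, method, keepdims, weights)
    return _ureduce(a,
                    func=_quantile_ureduce_func,
    ...<5 lines>...
                    overwrite_input=overwrite_input,
                    method=method)
    r = func(a, **kwargs)
    result = _quantile(arr,
                       quantiles=q,
    ...<2 lines>...
                       out=out,
                       weights=wgt)
    slices_having_nans = np.isnan(arr[-1, ...])
                                  ~~~^^^^^^^^^
IndexError: index -1 is out of bounds for axis 0 with size 0
```

jog_arm([
  [[-3,-0.2,0],[0,0,0],0],
  [[-7,-0.5,0],[-0.2,3,0],0],
  [[-12,-0.8,0],[-0.4,6,0],0],
  [[-15.6,-1.1,-2],[-0.7,10,0],0],
  [[-15.6,-1.1,-5],[-0.7,10,0],0],
  [[-15.6,-1.1,-8],[-0.7,10,0],0],
  [[-15.6,-1.1,-9.6],[-0.7,10,0],0],
  [[-15.6,-1.1,-9.6],[-0.7,10,0],0],
])

```text
clock: 26.95
position: [0.4827, -0.0812, -0.0085]
ee_rot: [-3.127, -0.129, -0.214]
force: [0.5, -0.7, -0.7]
width: 0.13
gripper_force: 60.0
```

```bash
sed -i "s/v=V\[m\];print/v=V[m]\n    if len(v)<5: v=np.zeros((5,3))\n    print/" cov.py; python3 bl.py;python3 cov.py; python3 - <<'E'
from cov import *
# loose orange anywhere near vise
for n in('side','top'):
    e,V,m=cover(n);hsv=cv2.cvtColor(e['img'],cv2.COLOR_RGB2HSV)
    k=(hsv[...,0]>5)&(hsv[...,0]<22)&(hsv[...,1]>190)&(hsv[...,2]>60)&(abs(V[...,1]+75)<40)&(abs(V[...,0]-20)<120)&(V[...,2]>30)
    print(n,k.sum(),np.percentile(V[k],[2,50,98],axis=0).round().tolist() if k.sum() else '')
E
```

```text
blade n 2332 x -152.8 -106.4 pitch -0.1 z at tip 22.4 y -74.5 yaw 0.2
tcp vise [-165.1  -74.4   -8.5] F [ 0.5 -0.7 -0.7] w 0.13038547442820408 g 59.998775124549866 q [-0.32  0.52  0.53  2.26 -0.8   0.39 -0.61] 26.95
side 174 x [55. 71. 83.] z [ 58. 112. 130.] slope deg 67.1
top 329 x [55. 68. 81.] z [ 58.  93. 132.] slope deg 69.7
[ 0.4841196  -0.08125024 -0.00655854] 27.1 [ 0.2 -0.3 -1.3]
side 173 x [55. 72. 83.] z [ 59. 112. 131.] slope deg 66.9
side 269 [[12.0, -108.0, 60.0], [68.0, -68.0, 108.0], [83.0, -46.0, 133.0]]
top 331 x [55. 68. 81.] z [ 57.  93. 130.] slope deg 69.5
top 344 [[55.0, -100.0, 57.0], [68.0, -74.0, 95.0], [82.0, -44.0, 130.0]]
```

The cover is fully back (about 112°). Next I'll lay the scraper down, release it and rise.

jog_arm([
  [[0,0,-0.4],[0,0,0],0],
  [[0,0,-0.75],[0,0,0],0],
  [[0,0,-0.75],[0,0,0],0],
  [[0,0,-0.75],[0,0,0],0.45],
  [[0,0,-0.75],[0,0,0],0.45],
  [[0,0,-0.6],[0,0,0],0.45],
  [[0,0,4],[0,0,0],0.45],
  [[0,0,10],[0,0,0],0.45],
])

```text
clock: 28.2
position: [0.4826, -0.0813, 0.0938]
ee_rot: [-3.128, -0.128, -0.215]
force: [0.8, 0.8, 1.5]
width: 0.451
gripper_force: 0.0
```

```bash
python3 bl.py; python3 -c "
from h import *
s=arm.observe();print(s['position'],R.from_rotvec(s['ee_rot']).as_matrix().round(3))"
```

```text
tcp vise [-165.1  -74.5   93.8] F [0.8 0.8 1.5] w 0.45148634243140157 g 0.0 q [-0.58  0.36  0.84  2.2  -0.52  0.63 -0.86] 28.2
[ 0.48615722 -0.08266237  0.10032566] [[ 0.986  0.081  0.145]
 [ 0.08  -0.997  0.009]
 [ 0.145  0.003 -0.989]]
```

Scraper's down. Next, shut the fingers, lean the tool to about 40° and come up to the wheel from the −x side.

jog_arm([
  [[3,0.2,1],[0.6,-8,0],0],
  [[6,0.4,1],[1.2,-16,0],0],
  [[9,0.7,0],[1.8,-24,0],0],
  [[12,0.9,-1],[2.4,-32,0],0],
  [[13,1,-1.5],[2.4,-32,0],0],
  [[13,1,-1.5],[2.4,-32,0],0],
], newtons=40)

```text
clock: 29.0
position: [0.6266, -0.0872, 0.1308]
ee_rot: [-2.947, -0.133, -0.926]
force: [-0.3, 0.2, -0.6]
width: 0.005
gripper_force: 0.0
```

```bash
cat > st.py <<'E'
from cov import *
s=arm.observe();yw=np.radians(4.25);Z=R.from_euler('z',-yw);M=Z.as_matrix()@R.from_rotvec(s['ee_rot']).as_matrix()
t=Z.apply(s['position']-np.array([.6418,.0053,0]))*1000
print('tcp vise',t.round(1),'low',(t-22*M[:,2]-9.5*M[:,0]).round(1),'toolz',M[:,2].round(3),'tooly',M[:,1].round(3),'F',Z.apply(s['force']).round(1),'q',s['joints'].round(2),'w',s['width'],s['clock'])
E
python3 st.py
```

```text
tcp vise [-22.  -91.1 130.8] low [-42.4 -91.8 143.4] toolz [ 0.572  0.031 -0.819] tooly [ 0.023 -1.    -0.021] F [-0.3  0.2 -0.6] q [ 0.27  0.31 -0.14  2.21 -1.32  0.12 -0.05] w 0.005183163710653642 29.0
```

The wrist branch blocks the lean: j5 and j6 are at their limits. I'll stand upright, turn the tool half round about the vertical to get the mirrored branch, then lean again.

jog_arm([
  [[-3,0,2],[-0.7,9,0],0],
  [[-6,0.5,4],[-1.4,18,0],0],
  [[-9,0.8,5],[-2,27,0],0],
  [[-11,0.8,5],[-2.5,34,0],0],
  [[-11,0.8,5],[-2.5,34,0],0],
])

```text
clock: 29.62
position: [0.5117, -0.078, 0.1828]
ee_rot: [-3.103, -0.131, -0.063]
force: [3.0, 0.9, -0.1]
width: 0.0
gripper_force: 0.0
```

jog_arm([
  [[0,0,0],[0,0,10.6],0],
  [[0,0,0],[0,0,21.2],0],
  [[0,0,0],[0,0,31.8],0],
  [[0,0,0],[0,0,42.4],0],
  [[0,0,0],[0,0,53],0],
  [[0,0,0],[0,0,63.6],0],
  [[0,0,0],[0,0,74.2],0],
  [[0,0,0],[0,0,84.8],0],
])

```text
clock: 30.62
position: [0.5145, -0.0767, 0.1798]
ee_rot: [-2.177, -2.183, -0.007]
force: [0.5, -0.6, 0.4]
width: 0.004
gripper_force: 0.0
```

jog_arm([
  [[0,0,0],[0,0,10.6],0],
  [[0,0,0],[0,0,21.2],0],
  [[0,0,0],[0,0,31.8],0],
  [[0,0,0],[0,0,42.4],0],
  [[0,0,0],[0,0,53],0],
  [[0,0,0],[0,0,63.6],0],
  [[0,0,0],[0,0,74.2],0],
  [[0,0,0],[0,0,84.8],0],
])

```text
clock: 31.62
position: [0.5146, -0.0769, 0.1797]
ee_rot: [-0.135, -3.087, 0.057]
force: [0.8, 0.0, -0.4]
width: 0.006
gripper_force: 0.0
```

```bash
python3 st.py
```

```text
tcp vise [-132.9  -72.5  179.7] low [-122.3  -73.4  201.2] toolz [-0.055 -0.031 -0.998] tooly [ 0.16   0.986 -0.039] F [ 0.8 -0.1 -0.4] q [-0.05  0.32  0.09  1.82  0.01  1.06  1.51] w 0.005685685891463594 31.625
```

jog_arm([
  [[2,0.1,-1],[-4,-9,0],0],
  [[4,0.2,-2],[-8,-18,0],0],
  [[7,0.3,-4],[-12,-27,0],0],
  [[10,0.5,-6],[-15,-34,0],0],
  [[12.3,0.7,-8],[-18,-39,0],0],
  [[12.3,0.7,-8],[-18,-39,0],0],
  [[12.3,0.7,-8],[-18,-39,0],0],
])

```text
clock: 32.5
position: [0.6277, -0.0979, 0.1194]
ee_rot: [0.172, 2.504, -0.46]
force: [0.5, -1.4, 0.3]
width: 0.0
gripper_force: 0.0
```

```bash
python3 st.py
```

```text
tcp vise [ -21.7 -101.8  119.4] low [-24.8 -93.8 141.8] toolz [ 0.495 -0.399 -0.772] tooly [ 0.29   0.913 -0.286] F [ 0.4 -1.5  0.3] q [-0.6   0.4   0.47  2.27  1.52  0.3  -0.21] w 0.00021467009141052209 32.5
```

jog_arm([
  [[0.3,0.7,-0.4],[0,0,6],0],
  [[0.6,1.4,-0.9],[0,0,12],0],
  [[0.9,2.2,-1.4],[0,0,18],0],
  [[1.0,2.8,-1.9],[0,0,24],0],
  [[1.0,2.8,-1.9],[0,0,24],0],
  [[1.0,2.8,-1.9],[0,0,24],0],
])

```text
clock: 33.25
position: [0.6376, -0.0703, 0.1]
ee_rot: [-0.343, 2.453, -0.284]
force: [0.9, 1.6, -0.7]
width: 0.004
gripper_force: 0.0
```

```bash
python3 st.py
```

```text
tcp vise [ -9.8 -75.1 100. ] low [-15.8 -69.  122.4] toolz [ 0.612 -0.164 -0.774] tooly [-0.104  0.953 -0.285] F [ 1.   1.5 -0.7] q [-0.08  0.38  0.01  2.32  2.51  0.28 -0.69] w 0.004182461827512579 33.25
```

The mirrored branch works. I'll compute the exact turn and shift to a 43° lean.

```bash
cat > tgt.py <<'E'
import sys
from h import *
lean,lx,ly,lz=map(float,sys.argv[1:5]);s=arm.observe();Zv=R.from_euler('z',4.25,degrees=True)
a=np.radians(lean);tz=np.array([np.sin(a),0,-np.cos(a)]);ty=np.array([0,1,0.]);tx=np.cross(ty,tz)
D=Zv.as_matrix()@np.c_[tx,ty,tz];M=R.from_rotvec(s['ee_rot']).as_matrix()
low=np.array([lx,ly,lz]);t=low+22*tz-9.5*tx
w=Zv.apply(t)/1000+[.6418,.0053,0]
print('shift cm',((w-s['position'])*100).round(2),'turn deg',np.degrees(R.from_matrix(D@M.T).as_rotvec()).round(1))
E
python3 tgt.py 43 -20 -75 84
```

```text
shift cm [ 1.17  0.09 -2.56] turn deg [17.3 -4.6 -5.2]
```

jog_arm([
  [[0,0,0],[5.8,-1.5,-1.7],0],
  [[0.2,0,-0.5],[11.5,-3,-3.4],0],
  [[0.5,0,-1.2],[17.3,-4.6,-5.2],0],
  [[1.2,0.1,-2.5],[17.3,-4.6,-5.2],0],
  [[1.2,0.1,-2.5],[17.3,-4.6,-5.2],0],
])

```text
clock: 33.88
position: [0.6499, -0.0678, 0.0732]
ee_rot: [-0.095, 2.391, 0.036]
force: [-0.3, 0.2, 0.4]
width: 0.003
gripper_force: 0.0
```

```bash
python3 st.py; python3 tgt.py 43 3 -75 74;  python3 - <<'E'
from cov import *
# jaw gap along y from the top view depth, z at x=-38..-20 strip (clear of bar)
e=cap('top');keep(e,'t9');q=cloud(e);yw=np.radians(4.25);X=q-[.6418,.0053,0]
V=np.stack([X[...,0]*np.cos(yw)+X[...,1]*np.sin(yw),-X[...,0]*np.sin(yw)+X[...,1]*np.cos(yw),X[...,2]],-1)*1000
m=(abs(V[...,0]+20)<16)&(V[...,1]>-60)&(V[...,1]<125)
b=np.arange(-60,125,5);print([(int(y),int(np.median(V[...,2][m&(V[...,1]>=y)&(V[...,1]<y+5)]))) for y in b if (m&(V[...,1]>=y)&(V[...,1]<y+5)).any()])
E
```

```text
tcp vise [  2.6 -73.5  73.2] low [ -5.4 -73.5  95.8] toolz [ 0.681  0.003 -0.733] tooly [-0.005  1.    -0.001] F [-0.3  0.2  0.4] q [ 0.48  0.52 -0.5   2.32  2.9   0.4  -1.09] w 0.003050622444817305 33.875
shift cm [ 2.24  0.01 -0.88] turn deg [ 0.1 -0.1 -0.3]
[(-60, 110), (-55, 62), (-50, 59), (-45, 59), (-40, 13), (-35, 13), (-30, 14), (-25, 54), (-20, 55), (-15, 57), (-10, 19), (-5, 31), (0, 31), (5, 34), (10, 34), (15, 32), (20, 32), (25, 33), (30, 33), (35, 33), (40, 34), (45, 33), (50, 33), (55, 33), (60, 33), (65, 21), (70, 25), (75, 56), (80, 56), (85, 56), (90, 56), (95, 19), (100, 19), (105, 18), (110, 20), (115, 20), (120, 12)]
```

Gap is about 83.5 mm, so jaw travel of about 13.5 mm, or roughly 1.7 rad: two to three strokes. Now lower onto the crown.

jog_arm([
  [[1.2,-0.1,-0.3],[0,0,0],0],
  [[2.2,-0.1,-0.9],[0,0,0],0],
  [[2.2,-0.1,-1.2],[0,0,0],0],
  [[2.2,-0.1,-1.4],[0,0,0],0],
  [[2.2,-0.1,-1.4],[0,0,0],0],
])

```text
clock: 34.55
position: [0.6712, -0.0704, 0.0605]
ee_rot: [-0.091, 2.389, 0.037]
force: [0.1, 0.5, -1.2]
width: 0.004
gripper_force: 0.0
```

```bash
python3 st.py; python3 tgt.py 43 3 -75 68
```

```text
tcp vise [ 23.7 -77.7  60.5] low [ 15.6 -77.7  83.1] toolz [ 0.682  0.002 -0.731] tooly [-0.002  1.     0.001] F [ 0.2  0.4 -1.2] q [ 0.47  0.57 -0.48  2.28  2.9   0.41 -1.08] w 0.003883036354641233 34.55
shift cm [ 0.1   0.28 -0.21] turn deg [-0.1  0.  -0.1]
```

jog_arm([
  [[0,0.2,-0.1],[0,0,0],0],
  [[0,0.2,-0.25],[0,0,0],0],
  [[0,0.2,-0.25],[0,0,0],0],
])

```text
clock: 34.92
position: [0.6722, -0.0685, 0.0589]
ee_rot: [-0.091, 2.387, 0.037]
force: [-0.2, -0.6, 4.5]
width: 0.009
gripper_force: 2.3
```

jog_arm([
  [[0,0,-0.12],[0,0,0],0],
  [[-0.5,-0.04,-0.12],[0,0,0],0],
  [[-1.0,-0.07,-0.18],[0,0,0],0],
  [[-1.5,-0.1,-0.38],[0,0,0],0],
  [[-1.9,-0.14,-0.6],[0,0,0],0],
])

```text
clock: 35.55
position: [0.652, -0.0698, 0.0519]
ee_rot: [-0.091, 2.389, 0.037]
force: [0.2, 0.0, -0.1]
width: 0.007
gripper_force: 0.0
```

```bash
python3 st.py; cat > jaw.py <<'E'
from h import *
e=cap('top');q=cloud(e);yw=np.radians(4.25);X=q-[.6418,.0053,0]
V=np.stack([X[...,0]*np.cos(yw)+X[...,1]*np.sin(yw),-X[...,0]*np.sin(yw)+X[...,1]*np.cos(yw),X[...,2]],-1)*1000
m=(abs(V[...,0]+20)<18)&(V[...,1]>-40)&(V[...,1]<100)
hi=m&(V[...,2]>47)&(V[...,2]<64)
y=np.sort(V[...,1][hi]);j=y[y<40];st=y[y>60];print('jaw y',np.percentile(j,[3,50,97]).round(1),'stop',np.percentile(st,[3,50,97]).round(1))
pl=m&(V[...,2]>30)&(V[...,2]<38)&(V[...,1]>-12)&(V[...,1]<78);print('plaque y',np.percentile(V[...,1][pl],[2,50,98]).round(1),'z',np.percentile(V[...,2][pl],[10,50,90]).round(1))
E
python3 jaw.py
```

```text
tcp vise [  4.6 -75.7  51.9] low [ -3.4 -75.7  74.5] toolz [ 0.682  0.002 -0.731] tooly [-0.002  1.     0.001] F [ 0.2  0.  -0.1] q [ 0.48  0.58 -0.49  2.32  2.91  0.46 -1.09] w 0.007162032731140331 35.55
jaw y [-31.  -13.4  -5. ] stop [73.8 83.1 93.4]
plaque y [-1.6 37.5 65.8] z [31.1 33.8 36.1]
```

The jaw moved about 5 mm. Second stroke.

jog_arm([
  [[0.3,0,1.2],[0,0,0],0],
  [[1.9,0.14,1.2],[0,0,0],0],
  [[1.9,0.14,0.6],[0,0,0],0],
  [[1.9,0.14,0.42],[0,0,0],0],
  [[1.4,0.1,0.42],[0,0,0],0],
  [[0.9,0.07,0.37],[0,0,0],0],
  [[0.4,0.03,0.17],[0,0,0],0],
])

```text
clock: 36.48
position: [0.6585, -0.0694, 0.0556]
ee_rot: [-0.092, 2.384, 0.036]
force: [-1.2, 0.2, 9.6]
width: 0.009
gripper_force: 4.2
```

```bash
python3 st.py; python3 jaw.py
```

```text
tcp vise [ 11.1 -75.7  55.6] low [  3.  -75.7  78.2] toolz [ 0.686  0.002 -0.728] tooly [-0.003  1.    -0.   ] F [-1.2  0.3  9.6] q [ 0.48  0.58 -0.49  2.31  2.91  0.45 -1.09] w 0.009289258845180368 36.475
jaw y [-34.3  -8.2   0.2] stop [74.2 83.3 93.4]
plaque y [ 3.6 42.9 70.5] z [31.1 33.5 36.4]
```

jog_arm([
  [[0,0,1.0],[0,0,0],0],
  [[1.5,0.11,1.0],[0,0,0],0],
  [[1.5,0.11,0.43],[0,0,0],0],
  [[1.5,0.11,0.25],[0,0,0],0],
  [[1.0,0.07,0.25],[0,0,0],0],
  [[0.5,0.04,0.2],[0,0,0],0],
  [[0,0,0],[0,0,0],0],
])

```text
clock: 37.4
position: [0.6595, -0.0694, 0.0562]
ee_rot: [-0.092, 2.382, 0.036]
force: [1.6, 0.9, 9.8]
width: 0.008
gripper_force: 3.7
```

```bash
python3 st.py; python3 jaw.py
```

```text
tcp vise [ 12.1 -75.8  56.2] low [  3.9 -75.8  78.7] toolz [ 0.687  0.001 -0.726] tooly [-0.003  1.    -0.001] F [1.6 0.8 9.8] q [ 0.48  0.58 -0.49  2.31  2.91  0.45 -1.09] w 0.00805100613150914 37.4
jaw y [-17.5  -5.9   2.8] stop [74.2 83.1 93.4]
plaque y [ 6.2 45.5 73.3] z [31.4 33.8 35.9]
```

Nearly closed. One more, slightly firmer stroke to confirm it stalls.

jog_arm([
  [[0,0,1.0],[0,0,0],0],
  [[1.5,0.11,1.0],[0,0,0],0],
  [[1.5,0.11,0.43],[0,0,0],0],
  [[1.5,0.11,0.2],[0,0,0],0],
  [[1.0,0.07,0.18],[0,0,0],0],
  [[0.5,0.04,0.12],[0,0,0],0],
  [[0,0,-0.08],[0,0,0],0],
])

```text
clock: 38.33
position: [0.6611, -0.0694, 0.0567]
ee_rot: [-0.092, 2.379, 0.035]
force: [4.5, 0.7, 13.8]
width: 0.004
gripper_force: 5.6
```

```bash
python3 st.py; python3 jaw.py; python3 jaw.py
```

```text
tcp vise [ 13.7 -76.   56.7] low [  5.4 -76.   79.2] toolz [ 0.69   0.001 -0.724] tooly [-0.003  1.    -0.001] F [ 4.5  0.4 13.8] q [ 0.48  0.58 -0.49  2.31  2.91  0.46 -1.09] w 0.004023950048257944 38.325
jaw y [-35.6  -6.8   2.6] stop [74.1 83.6 93.1]
plaque y [ 6.3 46.1 73.5] z [31.1 33.4 35.9]
jaw y [-34.5  -6.5   2.7] stop [74.2 83.6 93.3]
plaque y [ 6.2 46.4 73.6] z [31.2 33.4 36. ]
```

Stalled (4.5 N drag, jaw unmoved): the plaque is snug. I'll back off up and away, then check.

jog_arm([
  [[0,0,0.8],[0,0,0],0],
  [[-2,-0.15,2],[0,0,0],0],
  [[-6,-0.4,5],[0,0,0],0],
  [[-10,-0.7,9],[0,0,0],0],
  [[-13,-0.9,12],[0,0,0],0],
  [[-13,-0.9,12],[0,0,0],0],
])

```text
clock: 39.17
position: [0.5249, -0.0791, 0.1733]
ee_rot: [-0.091, 2.39, 0.035]
force: [-0.5, -0.2, 0.2]
width: 0.007
gripper_force: 0.0
```

```bash
python3 st.py; python3 jaw.py; python3 cov.py; python3 - <<'E'
from h import *
a=load('top')
b=cap('top');d=cv2.absdiff(a['img'],b['img']).max(2)
for n,(x0,x1,y0,y1) in dict(bowl=(135,182,218,268),stone=(362,400,132,198)).items(): print(n,(d[y0:y1,x0:x1]>40).sum())
P=cloud(b);m=(P[...,0]>.33)&(P[...,0]<.575)&(abs(P[...,1]+.085)<.03)&(P[...,2]>.008)&(P[...,2]<.04);print('scraper',P[m].min(0).round(3),P[m].max(0).round(3),m.sum())
E
```

```text
tcp vise [-122.8  -75.5  173.3] low [-130.9  -75.5  195.8] toolz [ 0.682  0.    -0.732] tooly [-0.001  1.    -0.001] F [-0.5 -0.2  0.2] q [ 1.06  0.2  -0.95  2.45  3.22  0.16 -1.39] w 0.007198827195352368 39.175
jaw y [-39.4  -4.6   3.6] stop [74.1 83.3 93.4]
plaque y [ 6.3 39.8 73.2] z [31.1 33.4 36.3]
side 171 x [55. 73. 85.] z [ 59. 112. 132.] slope deg 66.0
top 325 x [55. 68. 82.] z [ 58.  94. 131.] slope deg 70.0
[ 0.52606137 -0.07937183  0.17305876] 39.325 [ 0.3 -0.8  0.3]
bowl 0
stone 0
scraper [ 0.404 -0.092  0.009] [ 0.543 -0.07   0.024] 40
```

Every check passes: the cover is open, the jaw is snug on the plaque, it lies flat (top at z≈34), the scraper is on the table, and the bowl and whetstone haven't moved. Handing in.

```bash
python3 -c "
from cell import arm
print(arm.sign_off())"
```

```text
the job is handed in; nothing more can be done
None
```

The job is handed in at about 39 s: the cover stays open, the scraper lies on the table, the plaque is snug and flat in the vise, and the bowl and whetstone are where they were; the judge's result was not shown.

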